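# Clear the offcuts into a hang-on waste caddy and park it along the rail

## Robot

A 6-joint arm with a two-finger parallel gripper is mounted at the origin on the work surface. World frame = base frame: x ahead of the robot, y to its left, z up, the work surface at z = 0. Lengths are in m, angles in rad, forces in N, time in s.
With the tool pointing down it reaches from about 0.35 to 0.975 m from the base axis. Payload 4.9 kg.
Tool frame: the origin (TCP) lies on the mounting face of the last link; the fingertips stand 173 mm ahead of it and the grasp point (between the pads) lies 155 mm ahead of it; z points along the fingers, y is the direction in which the jaws open and shut (so a half turn about z gives the same grasp; the last joint's range is limited). The gripper opens to 85 mm and grips with 20 to 120 N. Pads are 22 mm wide; open, the fingers measure 114 mm over their backs; the gripper's body (76 mm by 85 mm) begins 54 mm behind the grasp point. The pads swing forward as they close: fully open they stand 13 mm farther back than shut.
Start: joints at [-1.352, 0.053, 1.613, -0, 1.476, -0.119], TCP at [0.207, -0.59, 0.405] pointing down, gripper open.
Joint ranges: [-3.01, 3.01], [-1.01, 2.22], [0.06, 2.58], [-1.02, 4.17], [0.09, 2.62], [-3.14, 3.14]. Speed limits (rad/s): [2.57, 2.57, 3.14, 3.14, 3.14, 3.14].

## Interface

Orientations are given as a unit quaternion [w, x, y, z].
In Python, from plant import manip gives the robot as it stands.
- The arm moves only by the tool play_rows, never from a script. Its argument "increments" is a list of rows, each an object with "offset": the shift along the tool's x, y, z in mm, a list of three; "twist": the turn about the tool's z in rad; "grip": the opening, from 0 (shut) to 1 (fully open). In form: [{"offset": [dx, dy, dz], "twist": twist, "grip": grip}, ...]. A call has 1 to 5 rows; each row is the pose to reach, as a shift and turn from the pose commanded when the call began, along the tool's axes at that moment; what a row does not reach only later rows make up. A row lasts 1/12 s, in which the tool goes at most 41.7 mm and 7.16 degrees, less where a joint would pass 70% of its speed; a pose out of reach is approached as far as the arm can. A call with a gripper value outside its range is refused whole. The fingers move at their own pace and stop on an object; the grip force is fixed at half the most. Time passes only in rows, so rows that repeat a pose let the fingers close. It gives the time, the measured TCP pose, the force and the opening at its end, in the units of the state.
- manip.state(): the state, without advancing time (a new reading comes with each control period).
- manip.grab_frame(name): name is "scene" or "top" or "wrist"; returns the picture (400x640x3 uint8, blue, green, red); there is no depth.
- manip.get_calibration(name): a dict with "fx", "fy", "cx", "cy" (pixels), "T" (4x4, takes a point from camera to world coordinates). Camera axes: x right, y down, z forward; pixel columns grow to the right and rows downward; lengths in m; the calibration is good to about 2 mm. The wrist camera is an equidistant fisheye: a pixel r from the principal point sees the ray r / f radians off the axis. A picture is of the moment at which its call begins: read the wrist's pose just before it. get_calibration takes no time and is no camera call; for the wrist camera it gives the pose at the moment of the call.
- manip.job_done(): hands the job in, once; it reports no verdict.
Trained networks look in the newest picture that a camera, given by its name, has taken for a name from the list of things; names that differ only in an ending like _2 or _b are one class to them, and where a whole thing is asked for, a point or a joint stands for the part that bears it (a point fixed in the world has none). Each returns a list of dicts, best first, with "p" (0 to 1); they miss things now and then, are a little off and sometimes report something else, mostly with a low value. They report only what shows in the picture. A call takes as long as a camera call. They do not tell look-alikes from the thing itself.
- manip.boxes_of(query, camera): "xyz" ([x, y, z] in m, in the coordinates of the camera as it stood for that picture, good to about 4 mm: the middle of the surface that is visible of it).
- manip.tip_of(query, camera): "xyz" ([x, y, z] in m, in the coordinates of the camera as it stood for that picture, good to about 4 mm: a listed point, or the origin of a listed thing).
The state is a dict: "time": time; "joint_pos": joint angles; "joint_vel": joint speeds; "joint_efforts": joint torques, N m; "tool_pos": TCP position; "tool_rot": TCP orientation; "contact_force": force on the tool from outside, world axes, zero at the start; "ft_torque": the same for the moment, N m; "gripper_width": opening from 0.0 (shut) to 1.0 (fully open).
Only numpy, scipy, OpenCV 4.12 (cv2) and the standard library are available. Lean on these libraries where they do the work, as an engineer would, in place of code of your own. Each camera call takes 0.05 s, during which the arm holds its last target. There are 200 camera calls.

## Task

Clear up after cutting: hang the white waste caddy by both its hooks on the steel rail, on the half of the rail nearer the cutting mat, and put every wood and foam offcut lying on and around the mat into it. When all are in, slide the caddy along the rail, still hooked on, until it is up against the black stop collar, and leave it hanging there with the offcuts inside. Leave the multimeter, bottle, tape and motor where they are.

Things in the scene. Friction and masses are not known exactly. Their poses are not given: they have to be found in the camera images.
- rail: Fixed steel rail stand. Origin on the table midway between its two posts, straight under the rail; y runs along the rail (+y end beside the cutting mat), -x faces the robot. Posts 20 mm in diameter, 190 mm high, at own y = -250 and +250 mm, on feet 100 x 50 x 8 mm. A lower bar, 18 mm in diameter, at 70 mm height, axis 5 mm nearer the robot than the rail: a hung caddy's back leans on it.
- rail_axis (a point): Middle of the round horizontal steel rail: on its axis, 175 mm above the table, midway between the posts. Rail 12 mm in diameter, 500 mm between post centres. Axes as the stand's.
- stop: Fixed stop collar: black ring clamped round the rail near its -y end, 40 mm in diameter, 16 mm wide along the rail. Origin at its centre on the rail's axis, axes as the rail's. It does not move.
- caddy: White plastic hang-on waste caddy, loose, about 220 g. Origin under the middle of its bottom; z up, +x is its back. Open-topped bin 100 (own x) x 140 (own y) x 100 mm high, walls 4 mm; the back wall goes on up as a plate to 165 mm (own x 46 to 50 mm). Hung on the rail from the robot's side, its bottom is 21 mm above the table; it slides along the polished rail at a light push (1 to 2 N).
- caddy_tab (a point): Grip tab of the caddy, between the hooks: upright slab 12 mm thick (own x) and 36 mm wide (own y), from 150 to 225 mm above the caddy's bottom. This point is in it at 205 mm height, 48 mm behind the bin's middle; it is higher than all else on the caddy. Axes as the caddy's.
- caddy_hook (a point): Midway between the caddy's two hooks, in the middle of their mouth: 60 mm behind the bin's middle, 154 mm above its bottom. Hooks at own y = +-55 mm, 12 mm wide, bent back from the plate's top (underside at 160 mm), 20 mm clear between plate and lip, lip down to 126 mm, its end flared back. Hung, this point is on the rail's axis, give or take 4 mm fore and aft. Axes as the caddy's.
- mat: Fixed green cutting mat with a grid, 260 (own x) x 200 (own y) x 3 mm, flat on the table beyond the rail's +y end. Origin under its middle.
- strip_mid (a point): Offcut: foam-board strip offcut, 62 x 22 x 24 mm high, 22 g, loose (may be absent). This point is its middle, half-way up; own z is up as it starts, own x along the first size given.
- ell_mid (a point): Offcut: L-shaped foam offcut, 26 mm high: a bar 50 (own x) x 20 (own y) mm with a 22 x 20 mm leg on its +y side at the -x end, 50 x 40 mm over all; this point is the middle of the 50 x 40 outline, 22 g, loose (may be absent). This point is its middle, half-way up; own z is up as it starts, own x along the first size given.
- ply_mid (a point): Offcut: square plywood offcut, 38 x 38 x 24 mm high, 22 g, loose (may be absent). This point is its middle, half-way up; own z is up as it starts, own x along the first size given.
- dowel_mid (a point): Offcut: round dowel end standing upright, 36 mm diameter, 26 mm high, 22 g, loose (may be absent). This point is its middle, half-way up; own z is up as it starts, own x along the first size given.
- slab_mid (a point): Offcut: flat hardwood offcut, 54 x 36 x 20 mm high, 22 g, loose (may be absent). This point is its middle, half-way up; own z is up as it starts, own x along the first size given.
- step_mid (a point): Offcut: stepped timber offcut, 50 x 32 mm, 14 mm high with a second 14 mm layer on part of it (own x from -25 to +1 mm), 28 mm over all, 22 g, loose (may be absent). This point is its middle, half-way up; own z is up as it starts, own x along the first size given.
- notch_mid (a point): Offcut: foam offcut with a groove across its top, 44 x 34 x 26 mm high, the groove 18 mm wide and 12 mm deep, running along own y, 22 g, loose (may be absent). This point is its middle, half-way up; own z is up as it starts, own x along the first size given.
- meter: Bystander: black multimeter, 130 x 72 x 40 mm, lying on the table at the -y side. Origin under its middle.
- bottle: Bystander: small amber glass bottle with a red cap, 38 mm diameter, 72 mm high. Origin under its middle.
- tape: Bystander: roll of tape lying flat beyond the rail, 104 mm outside, 76 mm inside, 24 mm high. Origin under its middle.
- motor: Bystander: small steel DC motor with a shaft, 30 mm long, 24 mm in diameter, beyond the mat. A good part, not an offcut. Origin under its middle.
There are look-alikes about, which are no part of the job. Leave any red or yellow look-alike of the part that bears ply_mid alone.

How it is judged:
By the outcome, as a careful person would: the job done as asked, in the order asked, and still so for the second after the job is handed in, with the robot touching nothing.
Of strip, ell, ply, dowel, slab, step, notch only 4 to 6 are there at a start; the rules pass over those that are not, and their reading is None.
At some moment in a run one of strip, ell, ply, dowel, slab, step, notch may be knocked a few centimetres aside while the robot is not near it.
It also fails if it takes over 210 s, if anything falls off the work surface, if the arm or the gripper's body presses on something with over 40 N, if the wrist force passes 120 N, or if a joint passes its speed limit or range.

## Working session

There is one attempt and no reset: what is moved stays moved. The work goes in short steps, Python scripts to look and compute and a tool call to move; the robot and the scene stay as the last step left them, time stands still between calls to the robot, and variables do not carry over. Pictures are saved under pics/ and viewed, about 12 in all and at most 16, crops included, and the job is handed in when it is done.

Besides the shell and the picture viewer there is one more tool, called after "Emit:" as name(argument=value, ...) on one line, values as JSON. play_rows: Moves the arm, as the interface text tells. Its arguments: {"type":"object","properties":{"increments":{"type":"array"}},"required":["increments"]}

```bash
ls; mkdir -p pics
cat > h.py <<'E'
import numpy as np,cv2
from plant import manip
from scipy.spatial.transform import Rotation as R
def T(n): return np.array(manip.get_calibration(n)["T"])
def find(f,q,cam,t=None):
    t=T(cam) if t is None else t
    return [(np.round((t@np.r_[d["xyz"],1])[:3],4).tolist(),round(d["p"],2)) for d in getattr(manip,f)(q,cam)]
def rot():
    q=manip.state()["tool_rot"]; return R.from_quat([q[1],q[2],q[3],q[0]]).as_matrix()
E
python3 - <<'E'
from h import *
s=manip.state();print(s)
for c in("scene","top"):
    im=manip.grab_frame(c);cv2.imwrite(f"pics/{c}0.png",im)
    print(c,np.round(T(c),3).tolist(),manip.get_calibration(c)["fx"])
print(np.round(rot(),3))
for q in "rail rail_axis stop caddy caddy_tab caddy_hook mat strip_mid ell_mid ply_mid dowel_mid slab_mid step_mid notch_mid meter bottle tape motor".split():
    print(q,find("tip_of",q,"top")[:4])
E
```

```text
pics
{'time': 0.0, 'joint_pos': array([-1.35196701e+00,  5.33753792e-02,  1.61431282e+00, -5.01379886e-06,
        1.47599358e+00, -1.18981609e-01]), 'joint_vel': array([-0.00077111,  0.00089322,  0.0014715 , -0.0001807 , -0.0016257 ,
       -0.00035146]), 'joint_efforts': array([ 1.95363107e-03, -3.93685341e+01, -3.70172918e+01, -2.05715104e-06,
        7.04232400e-03,  2.41643505e-06]), 'tool_pos': array([ 0.20709081, -0.58940742,  0.40343992]), 'tool_rot': array([-1.04313377e-03,  9.85768775e-01,  1.68103635e-01, -5.46190745e-05]), 'contact_force': array([ 0.45362018, -0.22699946, -0.22405332]), 'ft_torque': array([-0.03677499, -0.01501516,  0.0568461 ]), 'gripper_width': 1.0042774862220087}
scene [[-0.636, 0.505, -0.584, 1.284], [0.772, 0.43, -0.469, 0.648], [0.015, -0.749, -0.663, 0.964], [0.0, 0.0, 0.0, 1.0]] 441.97486078945497
top [[0.028, -0.99, 0.14, 0.325], [-1.0, -0.03, -0.011, 0.055], [0.015, -0.14, -0.99, 1.842], [0.0, 0.0, 0.0, 1.0]] 504.02057651288254
[[ 0.943  0.331 -0.   ]
 [ 0.331 -0.943  0.002]
 [ 0.    -0.002 -1.   ]]
rail [([0.6463, -0.1837, 0.0016], 0.94), ([0.5
[... 464 characters left out ...]
id [([0.4753, 0.3313, 0.0178], 0.57)]
ell_mid [([0.6406, 0.3486, 0.014], 0.68)]
ply_mid [([0.7499, 0.2226, -0.0028], 0.74), ([0.5446, 0.1135, 0.0125], 0.64), ([0.3472, 0.2882, 0.017], 0.64)]
dowel_mid [([0.5555, 0.2837, 0.0023], 0.52), ([0.5509, 0.5073, -0.0], 0.52)]
slab_mid [([0.4741, 0.2335, 0.0101], 0.43), ([0.6486, -0.1829, 0.1757], 0.22)]
step_mid [([0.5432, 0.3336, 0.0204], 0.66)]
notch_mid [([0.4612, 0.1176, 0.0125], 0.62)]
meter [([0.5195, -0.4253, -0.0024], 0.89), ([0.6495, -0.1836, -0.0003], 0.18)]
bottle [([0.5446, 0.3342, 0.0222], 0.47), ([0.5477, 0.5096, 0.0007], 0.4), ([0.4605, 0.1172, 0.012], 0.3)]
tape [([0.7797, 0.0185, 0.0], 0.79)]
motor [([0.7491, 0.2254, -0.0025], 0.54)]
```

View pics/top0.png

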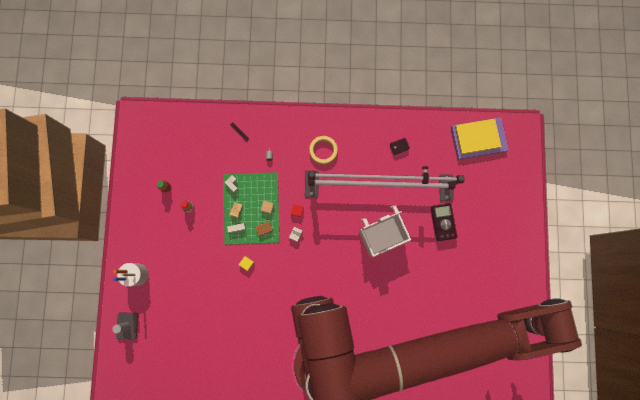

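View pics/scene0.png

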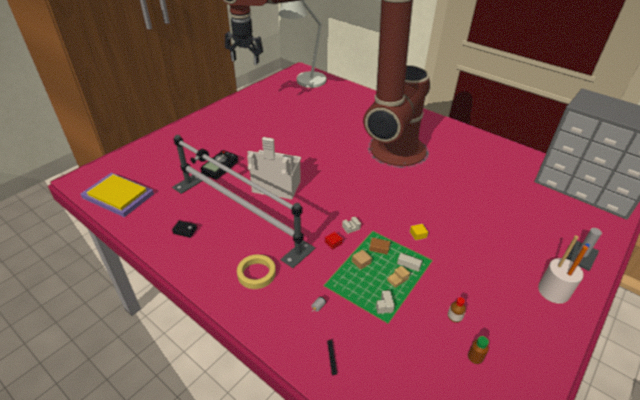

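Six offcuts show. In the top picture they are strip (236,229), ell (231,184), step (236,210), slab (264,229), notch (296,235), and a tan square or dowel on the mat (267,207). Look-alikes are the red block at (297,211) and the yellow block at (246,263). The motor is at (269,155). The caddy is at (385,235) and the stop at (425,175).

```bash
cat >> h.py <<'E'
def a_now():
    r=rot(); return np.degrees(np.arctan2(r[1,0],r[0,0]))
def go(x,y,z,a=None):
    "print offset (mm, tool axes) and twist to bring TCP to x,y,z with tool-x at world angle a deg"
    s=manip.state(); r=rot(); d=r.T@(np.array([x,y,z])-s["tool_pos"])*1000
    tw=0 if a is None else -np.radians((a-a_now()+180)%360-180)
    print("offset",np.round(d,1).tolist(),"twist",round(tw,3),"| t",round(s["time"],1),"a",round(a_now(),1),"pos",np.round(s["tool_pos"],4),"w",round(s["gripper_width"],2))
def wray(u,v):
    c=manip.get_calibration("wrist"); p=np.array([(u-c["cx"])/c["fx"],(v-c["cy"])/c["fy"]]); th=np.hypot(*p)
    return T("wrist")[:3,:3]@np.r_[p/th*np.sin(th),np.cos(th)] if th>0 else T("wrist")[:3,2]
def wpx(P,cam="wrist"):
    c=manip.get_calibration(cam); p=np.linalg.inv(np.array(c["T"]))@np.r_[P,1]
    if cam=="wrist":
        r=np.hypot(p[0],p[1]); k=np.arctan2(r,p[2])/r
    else: k=1/p[2]
    return np.round([c["cx"]+c["fx"]*p[0]*k,c["cy"]+c["fy"]*p[1]*k],1)
def w2p(u,v,z):
    d=wray(u,v); o=T("wrist")[:3,3]; return np.round(o+d*(z-o[2])/d[2],4)
def px2p(cam,u,v,z):
    c=manip.get_calibration(cam); t=T(cam); d=t[:3,:3]@np.r_[(u-c["cx"])/c["fx"],(v-c["cy"])/c["fy"],1]
    return np.round(t[:3,3]+d*(z-t[2,3])/d[2],4)
E
python3 - <<'E'
from h import *
go(.42,-.22,.45,120)
for u,v in[(315,176),(420,180.5)]: print(px2p("top",u,v,.181))
for u,v in[(320,182.5),(440,187)]: print(px2p("top",u,v,.079))
t=T("wrist");print(np.round(np.linalg.inv(np.block([[rot(),manip.state()["tool_pos"][:,None]],[np.zeros((1,3)),1]]))@t,3).tolist(),manip.get_calibration("wrist")["fx"])
E
```

```text
offset [323.3, -278.2, -45.3] twist -1.757 | t 1.0 a 19.4 pos [ 0.2071 -0.5897  0.4047] w 1.0
[0.6434 0.0501 0.181 ]
[ 0.6388 -0.3027  0.181 ]
[0.64   0.0313 0.079 ]
[ 0.6367 -0.3961  0.079 ]
[[0.002, -0.954, -0.301, 0.077], [1.0, 0.001, 0.001, -0.0], [-0.0, -0.301, 0.954, 0.031], [0.0, 0.0, 0.0, 1.0]] 309.70691628693146
```

Emit:
play_rows(increments=[{"offset": [30, -26, -20], "twist": -0.12, "grip": 1}, {"offset": [58, -50, -45], "twist": -0.24, "grip": 1}, {"offset": [86, -74, -45], "twist": -0.36, "grip": 1}, {"offset": [112, -97, -45], "twist": -0.48, "grip": 1}, {"offset": [140, -120, -45], "twist": -0.6, "grip": 1}])

```text
time: 1.42
tool_pos: [0.2999, -0.4286, 0.4508]
tool_rot: [0.001, 0.891, 0.454, 0.0]
contact_force: [-0.3, -0.3, 0.6]
gripper_width: 1.003
```

Run:
```python
from h import *
go(.42,-.22,.45,120)
```

```text
offset [239.4, -25.3, 0.5] twist -1.151 | t 1.4 a 54.0 pos [ 0.2999 -0.4286  0.4508] w 1.0
```

Emit:
play_rows(increments=[{"offset": [24, -3, 0], "twist": -0.12, "grip": 1}, {"offset": [48, -5, 0], "twist": -0.24, "grip": 1}, {"offset": [72, -8, 0], "twist": -0.36, "grip": 1}, {"offset": [96, -10, 0], "twist": -0.48, "grip": 1}, {"offset": [120, -13, 0], "twist": -0.6, "grip": 1}])

```text
time: 1.83
tool_pos: [0.3604, -0.3245, 0.4499]
tool_rot: [0.0, 0.717, 0.697, -0.0]
contact_force: [-0.2, 0.9, 0.3]
gripper_width: 1.004
```

Emit:
play_rows(increments=[{"offset": [21, 12, 0], "twist": -0.11, "grip": 1}, {"offset": [42, 23, 0], "twist": -0.22, "grip": 1}, {"offset": [63, 35, 0], "twist": -0.33, "grip": 1}, {"offset": [85, 46, 0], "twist": -0.44, "grip": 1}, {"offset": [106, 58, 0], "twist": -0.55, "grip": 1}])

```text
time: 2.25
tool_pos: [0.4217, -0.2204, 0.4499]
tool_rot: [0.0, 0.501, 0.866, -0.0]
contact_force: [0.0, -0.4, -0.3]
gripper_width: 0.998
```

Run:
```python
from h import *
im=manip.grab_frame("wrist");cv2.imwrite("pics/w1.png",im)
for q in "caddy caddy_tab caddy_hook rail_axis stop".split(): print(q,find("tip_of",q,"wrist")[:3])
go(.5,-.17,.45,120)
```

```text
caddy [([0.4597, -0.19, -0.0048], 0.62)]
caddy_tab [([0.5093, -0.1755, 0.2066], 0.63)]
caddy_hook [([0.5116, -0.1715, 0.1558], 0.85)]
rail_axis [([0.6522, -0.1842, 0.1764], 0.86)]
stop [([0.6517, -0.3179, 0.177], 0.79)]
offset [6.5, 94.3, -0.3] twist -0.008 | t 2.5 a 119.5 pos [ 0.4211 -0.2221  0.4497] w 1.0
```

View pics/w1.png

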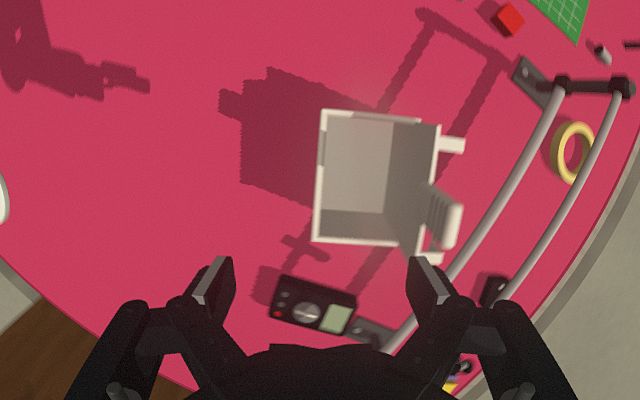

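The wrist picture shows the caddy rim's front corners at about (321,110) and (313,241). The tab top runs from about (457,205) to (452,247), with the hooks on the +x side facing the rail.

Run:
```python
from h import *
c=[w2p(*p,.1) for p in[(321,110),(313,241)]];print(c)
d=c[0]-c[1];print("len",np.linalg.norm(d),"yaw",np.degrees(np.arctan2(-d[0],d[1])))
print("tab",w2p(455,226,.225), [w2p(*p,.165) for p in[(441,126)]])
im=cv2.imread("pics/w1.png")[90:270,290:490];cv2.imwrite("pics/w1c.png",cv2.resize(im,None,fx=4,fy=4,interpolation=cv2.INTER_CUBIC)[:600*2:,:][:720].copy()[:600])
```

```text
[array([ 0.385 , -0.1567,  0.1   ]), array([ 0.4484, -0.2863,  0.1   ])]
len 0.1442765400195056 yaw 26.06776613588959
tab [ 0.5069 -0.1758  0.225 ] [array([ 0.4788, -0.1142,  0.165 ])]
```

View pics/w1c.png

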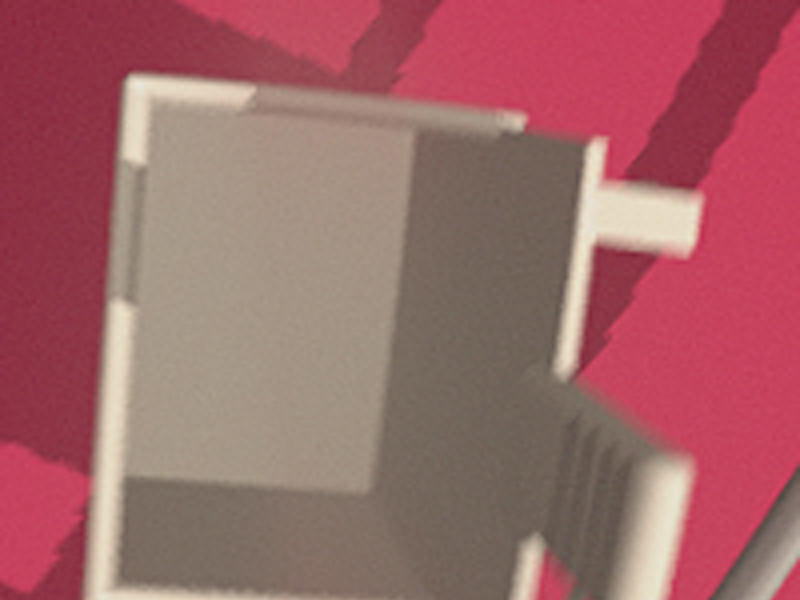

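The tab is confirmed at about (0.506,-0.177), with caddy yaw about 26°.

Run:
```python
from h import *
go(.506,-.177,.36,116)
```

```text
offset [-2.5, 96.1, 89.7] twist 0.061 | t 2.5 a 119.5 pos [ 0.4211 -0.2221  0.4497] w 1.0
```

Emit:
play_rows(increments=[{"offset": [0, 32, 0], "twist": 0.06, "grip": 1}, {"offset": [-2, 65, 0], "twist": 0.06, "grip": 1}, {"offset": [-2.5, 96, 0], "twist": 0.06, "grip": 1}, {"offset": [-2.5, 96, 30], "twist": 0.06, "grip": 1}, {"offset": [-2.5, 96, 50], "twist": 0.06, "grip": 1}])

```text
time: 2.97
tool_pos: [0.5069, -0.1767, 0.3992]
tool_rot: [0.001, 0.529, 0.849, -0.0]
contact_force: [-0.2, 0.1, -1.1]
gripper_width: 1.001
```

Emit:
play_rows(increments=[{"offset": [0, 0, 20], "twist": 0, "grip": 1}, {"offset": [0, 0, 40], "twist": 0, "grip": 1}, {"offset": [0, 0, 40], "twist": 0, "grip": 0}, {"offset": [0, 0, 40], "twist": 0, "grip": 0}, {"offset": [0, 0, 40], "twist": 0, "grip": 0}])

```text
time: 3.38
tool_pos: [0.5062, -0.1771, 0.361]
tool_rot: [0.001, 0.529, 0.849, 0.0]
contact_force: [0.4, 0.1, 0.4]
gripper_width: 0.605
```

Emit:
play_rows(increments=[{"offset": [0, 0, 0], "twist": 0, "grip": 0}, {"offset": [0, 0, 0], "twist": 0, "grip": 0}, {"offset": [0, 0, 0], "twist": 0, "grip": 0}, {"offset": [0, 0, 0], "twist": 0, "grip": 0}, {"offset": [0, 0, 0], "twist": 0, "grip": 0}])

```text
time: 3.8
tool_pos: [0.5065, -0.1766, 0.3613]
tool_rot: [0.002, 0.529, 0.849, -0.0]
contact_force: [0.1, -0.6, 4.6]
gripper_width: 0.131
```

Run:
```python
from h import *
im=manip.grab_frame("wrist");cv2.imwrite("pics/w2.png",im)
go(.44,-.17,.45,92)
```

```text
offset [35.0, -56.6, -88.9] twist 0.422 | t 3.9 a 116.2 pos [ 0.5065 -0.1766  0.3613] w 0.13
```

View pics/w2.png

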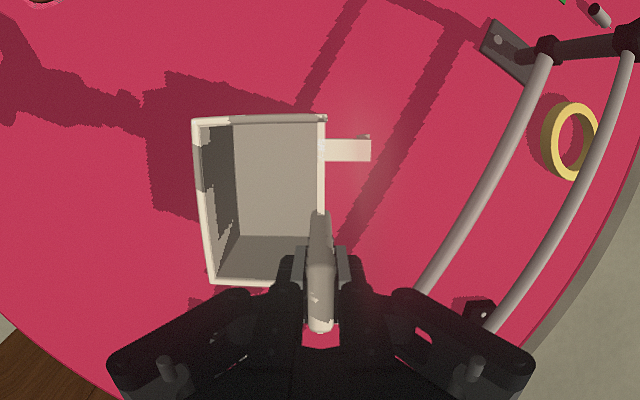

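Run:
```python
from h import *
def runs(m):
    e=np.diff(np.r_[0,m.astype(int),0]); return [(a,b-1) for a,b in zip(np.where(e==1)[0],np.where(e==-1)[0]) if b-a>4]
hs=cv2.cvtColor(cv2.imread("pics/w2.png"),cv2.COLOR_BGR2HSV)
for v in range(80,290,20):
    for a,b in runs((hs[v,380:,1]<90)):
        if b-a<40: u=(a+b)/2+380; print(v,a+380,b+380,w2p(u,v,.175),w2p(u,v,.07))
hs=cv2.cvtColor(cv2.imread("pics/top0.png"),cv2.COLOR_BGR2HSV)
for u in range(330,420,15):
    m=hs[165:200,u,1]<90; print(u,[(a+165,b+165,px2p("top",u,(a+b)/2+165,.175)[:2],px2p("top",u,(a+b)/2+165,.07)[:2]) for a,b in runs(m) ])
```

```text
80 518 546 [ 0.5723 -0.0306  0.175 ] [0.6391 0.0214 0.07  ]
80 614 628 [0.6489 0.0277 0.175 ] [0.7676 0.1191 0.07  ]
100 519 537 [ 0.5753 -0.0429  0.175 ] [0.6443 0.0008 0.07  ]
100 608 622 [0.6492 0.0094 0.175 ] [0.768  0.0886 0.07  ]
120 510 528 [ 0.5754 -0.0568  0.175 ] [ 0.6444 -0.0225  0.07  ]
120 601 616 [ 0.6496 -0.0078  0.175 ] [0.7688 0.0596 0.07  ]
140 500 519 [ 0.5755 -0.0704  0.175 ] [ 0.6446 -0.0452  0.07  ]
140 592 608 [ 0.6487 -0.0254  0.175 ] [0.7673 0.0302 0.07  ]
160 490 509 [ 0.5756 -0.0837  0.175 ] [ 0.6448 -0.0675  0.07  ]
160 584 600 [ 0.6492 -0.0416  0.175 ] [0.7681 0.0031 0.07  ]
160 634 639 [ 0.7052 -0.0086  0.175 ] [0.8619 0.0584 0.07  ]
180 479 498 [ 0.5754 -0.0971  0.175 ] [ 0.6445 -0.09    0.07  ]
180 575 591 [ 0.6494 -0.0576  0.175 ] [ 0.7684 -0.0238  0.07  ]
180 626 639 [ 0.7114 -0.024   0.175 ] [0.8722 0.0326 0.07  ]
200 468 487 [ 0.5756 -0.1104  0.175 ] [ 0.6448 -0.1122  0.07  ]
200 565 582 [ 0.6499 -0.0734  0.175 ] [ 0.7692 -0.0503  0.07  ]
200 617 639 [ 0.718  -0.0394  0.175 ] [0.8834 0.0067 0.07  ]
220 456 476 [ 0.5758 -0.1239  0.175 ] [ 0.6451 -0.
[... 287 characters left out ...]
758 -0.1523  0.175 ] [ 0.645  -0.1825  0.07  ]
260 530 547 [ 0.6498 -0.1222  0.175 ] [ 0.769  -0.1321  0.07  ]
280 418 437 [ 0.5761 -0.1674  0.175 ] [ 0.6456 -0.2077  0.07  ]
280 516 534 [ 0.6497 -0.1393  0.175 ] [ 0.7689 -0.1607  0.07  ]
330 [(np.int64(180), np.int64(184), array([ 0.6256, -0.0009]), array([ 0.6445, -0.0044]))]
345 []
360 [(np.int64(181), np.int64(185), array([ 0.6252, -0.1018]), array([ 0.6441, -0.1117]))]
375 [(np.int64(181), np.int64(185), array([ 0.6268, -0.1523]), array([ 0.6458, -0.1654]))]
390 [(np.int64(182), np.int64(186), array([ 0.6249, -0.2028]), array([ 0.6438, -0.2191]))]
405 [(np.int64(182), np.int64(186), array([ 0.6264, -0.2534]), array([ 0.6454, -0.2728]))]
```

Rail axis is x≈0.6496, y parallel to world within 0.3°. The lower bar is at x≈0.645, which matches the 5 mm offset given.

Run:
```python
from h import *
go(.610,-.064,.45,90.3)
```

```text
offset [55.1, 142.7, -88.6] twist 0.452 | t 3.9 a 116.2 pos [ 0.5065 -0.1766  0.3613] w 0.13
```

Emit:
play_rows(increments=[{"offset": [0, 0, -15], "twist": 0, "grip": 0}, {"offset": [0, 0, -35], "twist": 0, "grip": 0}, {"offset": [0, 0, -55], "twist": 0, "grip": 0}, {"offset": [0, 0, -75], "twist": 0, "grip": 0}, {"offset": [0, 0, -90], "twist": 0, "grip": 0}])

```text
time: 4.27
tool_pos: [0.506, -0.1761, 0.4503]
tool_rot: [-0.0, 0.528, 0.849, 0.0]
contact_force: [1.2, 0.0, -2.3]
gripper_width: 0.135
```

Emit:
play_rows(increments=[{"offset": [11, 28, 0], "twist": 0.09, "grip": 0}, {"offset": [22, 56, 0], "twist": 0.18, "grip": 0}, {"offset": [33, 85, 0], "twist": 0.27, "grip": 0}, {"offset": [44, 114, 0], "twist": 0.36, "grip": 0}, {"offset": [55, 143, 0], "twist": 0.452, "grip": 0}])

```text
time: 4.68
tool_pos: [0.6108, -0.0625, 0.4483]
tool_rot: [-0.001, 0.707, 0.707, -0.001]
contact_force: [0.1, -0.8, -0.9]
gripper_width: 0.132
```

Emit:
play_rows(increments=[{"offset": [0, 0, 0], "twist": 0, "grip": 0}, {"offset": [0, 0, 0], "twist": 0, "grip": 0}, {"offset": [0, 0, 0], "twist": 0, "grip": 0}])

```text
time: 4.93
tool_pos: [0.61, -0.0637, 0.4484]
tool_rot: [-0.001, 0.705, 0.709, -0.001]
contact_force: [0.5, -0.9, -1.3]
gripper_width: 0.135
```

Run:
```python
from h import *
s=manip.state();print(s["contact_force"],s["ft_torque"])
im=manip.grab_frame("wrist");cv2.imwrite("pics/w3.png",im)
go(.632,-.064,.43,90.3)
```

```text
[ 0.53828745 -0.88075613 -1.26768127] [ 0.0084833  -0.10195367  0.02343556]
offset [0.0, 22.2, 18.7] twist -0.0 | t 5.0 a 90.3 pos [ 0.6098 -0.0641  0.4487] w 0.13
```

View pics/w3.png

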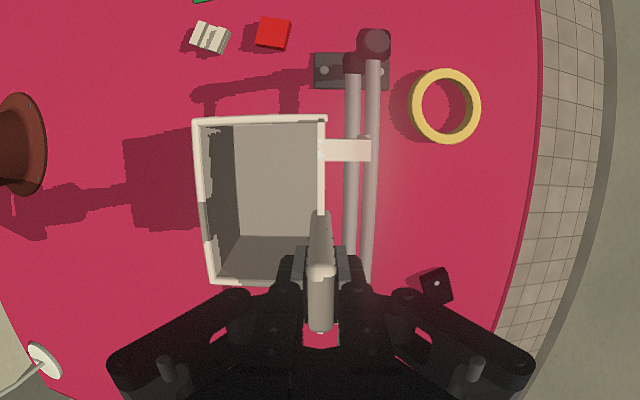

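The caddy hangs square in front of the rail (hook at (365,150), rail at (372,150)) with the mat side upward in the picture. I'll go over the rail and lower it.

Emit:
play_rows(increments=[{"offset": [0, 12, 0], "twist": 0, "grip": 0}, {"offset": [0, 24, 0], "twist": 0, "grip": 0}, {"offset": [0, 24, 8], "twist": 0, "grip": 0}, {"offset": [0, 24, 16], "twist": 0, "grip": 0}, {"offset": [0, 24, 22], "twist": 0, "grip": 0}])

```text
time: 5.4
tool_pos: [0.6333, -0.0643, 0.4259]
tool_rot: [-0.001, 0.706, 0.709, -0.001]
contact_force: [-0.9, -0.1, -2.7]
gripper_width: 0.134
```

Emit:
play_rows(increments=[{"offset": [0, 0, 5], "twist": 0, "grip": 0}, {"offset": [0, 0, 10], "twist": 0, "grip": 0}, {"offset": [0, 0, 15], "twist": 0, "grip": 0}, {"offset": [0, 0, 20], "twist": 0, "grip": 0}, {"offset": [0, 0, 20], "twist": 0, "grip": 0}])

```text
time: 5.82
tool_pos: [0.6338, -0.0637, 0.4061]
tool_rot: [-0.001, 0.705, 0.709, -0.001]
contact_force: [0.5, 1.0, -2.4]
gripper_width: 0.132
```

Emit:
play_rows(increments=[{"offset": [0, 0, 6], "twist": 0, "grip": 0}, {"offset": [0, 0, 12], "twist": 0, "grip": 0}, {"offset": [0, 0, 18], "twist": 0, "grip": 0}, {"offset": [0, 0, 22], "twist": 0, "grip": 0}, {"offset": [0, 0, 22], "twist": 0, "grip": 0}])

```text
time: 6.23
tool_pos: [0.634, -0.0636, 0.3839]
tool_rot: [-0.001, 0.705, 0.709, -0.0]
contact_force: [-0.3, 0.4, -2.4]
gripper_width: 0.133
```

Run:
```python
from h import *
im=manip.grab_frame("scene");cv2.imwrite("pics/s1.png",cv2.resize(im[100:300,100:380],None,fx=2.8,fy=2.8))
go(.632,-.064,.45,90.3);print(manip.state()["contact_force"])
```

```text
offset [-0.3, -2.1, -65.4] twist -0.0 | t 6.3 a 90.3 pos [ 0.6341 -0.0637  0.3846] w 0.13
[-1.22381177 -0.03356348 -2.28459318]
```

View pics/s1.png

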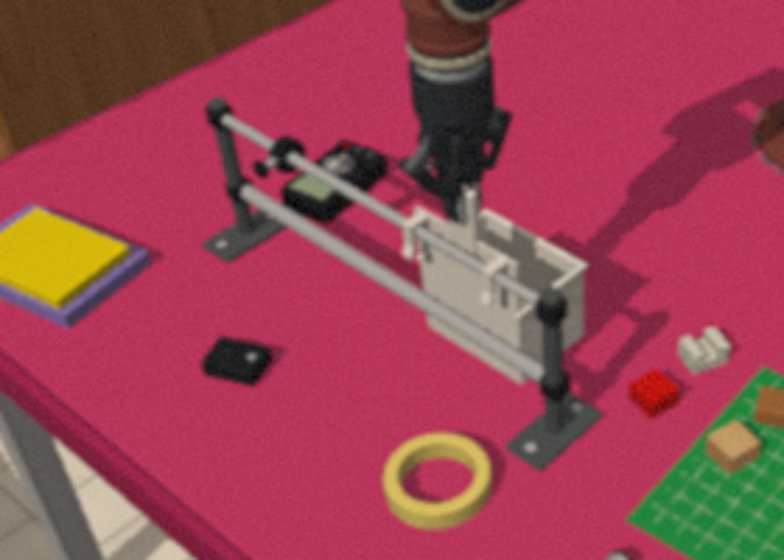

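Both hooks are over the rail. I'll lower the last few mm, then release and rise.

Emit:
play_rows(increments=[{"offset": [0, 0, 2], "twist": 0, "grip": 0}, {"offset": [0, 0, 4], "twist": 0, "grip": 0}, {"offset": [0, 0, 4], "twist": 0, "grip": 0.3}, {"offset": [0, 0, 4], "twist": 0, "grip": 0.5}, {"offset": [0, 0, 4], "twist": 0, "grip": 0.6}])

```text
time: 6.7
tool_pos: [0.6346, -0.0638, 0.3827]
tool_rot: [0.001, 0.705, 0.709, 0.001]
contact_force: [-0.0, 0.2, 1.0]
gripper_width: 0.555
```

Emit:
play_rows(increments=[{"offset": [0, 0, 0], "twist": 0, "grip": 0.6}, {"offset": [0, 0, -20], "twist": 0, "grip": 0.6}, {"offset": [0, 0, -50], "twist": 0, "grip": 0.6}, {"offset": [0, 0, -85], "twist": 0, "grip": 1}, {"offset": [0, 0, -120], "twist": 0, "grip": 1}])

```text
time: 7.12
tool_pos: [0.634, -0.0637, 0.5025]
tool_rot: [-0.0, 0.705, 0.709, -0.0]
contact_force: [1.0, 0.2, 0.6]
gripper_width: 0.856
```

Run:
```python
from h import *
go(.50,.24,.46,90)
```

```text
offset [304.4, -132.5, 42.7] twist 0.005 | t 7.1 a 90.3 pos [ 0.634  -0.0637  0.5025] w 0.86
```

Emit:
play_rows(increments=[{"offset": [39, -12, 0], "twist": 0, "grip": 1}, {"offset": [78, -24, 0], "twist": 0, "grip": 1}, {"offset": [117, -36, 0], "twist": 0, "grip": 1}, {"offset": [155, -48, 0], "twist": 0, "grip": 1}, {"offset": [190, -60, 0], "twist": 0, "grip": 1}])

```text
time: 7.53
tool_pos: [0.5724, 0.1277, 0.5023]
tool_rot: [0.0, 0.705, 0.709, 0.001]
contact_force: [0.3, 0.1, -0.0]
gripper_width: 1.006
```

Emit:
play_rows(increments=[{"offset": [39, -12, 0], "twist": 0, "grip": 1}, {"offset": [78, -24, 0], "twist": 0, "grip": 1}, {"offset": [117, -36, 0], "twist": 0, "grip": 1}, {"offset": [144, -44, 0], "twist": 0, "grip": 1}, {"offset": [144, -44, 0], "twist": 0, "grip": 1}])

```text
time: 7.95
tool_pos: [0.5267, 0.2739, 0.5021]
tool_rot: [-0.001, 0.703, 0.711, 0.001]
contact_force: [-0.3, -0.7, -0.3]
gripper_width: 1.0
```

Run:
```python
from h import *
go(.5,.24,.46,90)
im=manip.grab_frame("wrist");cv2.imwrite("pics/w4.png",im)
np.save("w4T.npy",T("wrist"))
for q in "strip_mid ell_mid ply_mid dowel_mid slab_mid step_mid notch_mid motor".split(): print(q,find("tip_of",q,"wrist")[:4])
```

```text
offset [-33.7, -27.1, 42.1] twist 0.011 | t 8.0 a 90.6 pos [0.5267 0.2739 0.5021] w 1.0
strip_mid []
ell_mid [([0.638, 0.3464, 0.0152], 0.78), ([0.5551, 0.2809, 0.0016], 0.36)]
ply_mid [([0.3536, 0.2896, 0.007], 0.89), ([0.5457, 0.105, 0.0116], 0.7), ([0.5609, 0.2216, 0.016], 0.57)]
dowel_mid []
slab_mid [([0.4795, 0.2298, 0.0131], 0.58)]
step_mid [([0.5458, 0.3299, 0.0196], 0.57), ([0.5839, -0.0754, 0.0186], 0.41)]
notch_mid [([0.4606, 0.1061, 0.0131], 0.88)]
motor [([0.7565, 0.2152, 0.001], 0.57)]
```

View pics/w4.png

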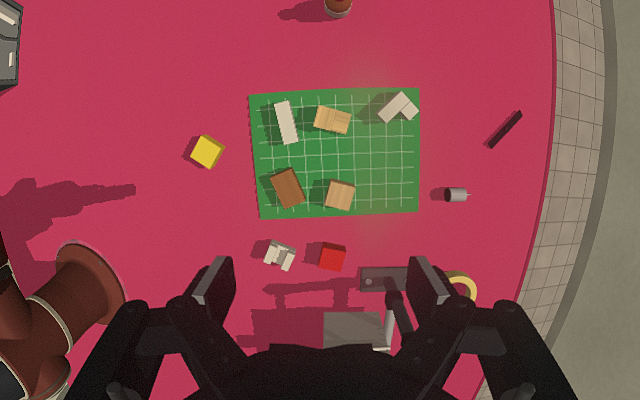

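```bash
cat >> h.py <<'E'
def rect(im,x0,x1,y0,y1,z,s=.0005):
    "top-down resample at height z: rows=-x (x up), cols=-y (y left)"
    xs=np.arange(x1,x0,-s); ys=np.arange(y1,y0,-s); Y,X=np.meshgrid(ys,xs)
    c=manip.get_calibration("wrist"); ti=np.linalg.inv(np.array(c["T"]))
    p=np.stack([X,Y,np.full_like(X,z)],-1)@ti[:3,:3].T+ti[:3,3]
    r=np.hypot(p[...,0],p[...,1]); k=np.arctan2(r,p[...,2])/r
    return cv2.remap(im,(c["cx"]+c["fx"]*p[...,0]*k).astype(np.float32),(c["cy"]+c["fy"]*p[...,1]*k).astype(np.float32),cv2.INTER_CUBIC)
E
python3 - <<'E'
from h import *
im=cv2.imread("pics/w4.png")
r=rect(im,.42,.68,.08,.38,.025)
for i in range(0,600,100): cv2.putText(r,f"{.38-i*.0005:.2f}",(i,515),0,.35,(255,255,255)); cv2.line(r,(i,0),(i,5),(255,255,255),1)
for i in range(0,520,100): cv2.putText(r,f"{.68-i*.0005:.2f}",(0,i+4),0,.35,(255,255,255))
cv2.imwrite("pics/r4.png",r)
E
```

```text
(no output)
```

View pics/r4.png

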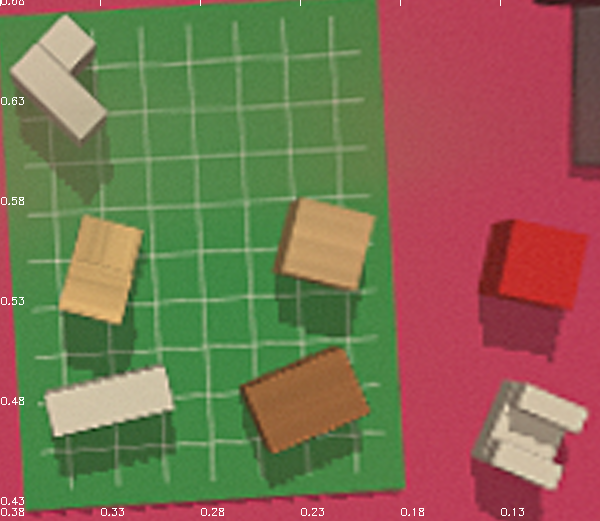

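All six offcuts are confirmed on the rectified view. The tan ply is at (328,245), the red look-alike at (540,265), and the yellow look-alike is outside the crop. The list is ply, slab, step, strip and ell on the mat, and notch beside it. Ply goes first.

```bash
cat >> h.py <<'E'
def seq(*W):
    s=manip.state(); p=s["tool_pos"]; a=a_now(); print("t",round(s["time"],1),"pos",np.round(p,4),"a",round(a,1))
    for w in W:
        t=np.radians(a); r=np.array([[np.cos(t),np.sin(t),0],[np.sin(t),-np.cos(t),0],[0,0,-1]])
        d=r.T@(np.array(w[:3])-p)*1000; tw=-((w[3]-a+180)%360-180)
        print(w,"off",np.round(d,0).tolist(),"tw",round(np.radians(tw),3),"rows",max(round(np.linalg.norm(d)/41.7,1),round(abs(tw)/7.16,1))); p,a=np.array(w[:3]),w[3]
E
python3 - <<'E'
from h import *
seq((.5575,.216,.26,168),(.5575,.216,.177,168),(.5575,.216,.35,168),(.578,-.04,.35,180),(.578,-.04,.28,180))
E
```

```text
t 8.4 pos [0.5289 0.2688 0.5017] a 90.2
(0.5575, 0.216, 0.26, 168) off [-53.0, 28.0, 242.0] tw -1.358 rows 10.9
(0.5575, 0.216, 0.177, 168) off [0.0, 0.0, 83.0] tw 0.0 rows 2.0
(0.5575, 0.216, 0.35, 168) off [0.0, 0.0, -173.0] tw 0.0 rows 4.1
(0.578, -0.04, 0.35, 180) off [-73.0, -246.0, 0.0] tw -0.209 rows 6.2
(0.578, -0.04, 0.28, 180) off [0.0, 0.0, 70.0] tw 0.0 rows 1.7
```

Emit:
play_rows(increments=[{"offset": [-15, 8, 20], "twist": -0.12, "grip": 1}, {"offset": [-30, 16, 45], "twist": -0.24, "grip": 1}, {"offset": [-45, 24, 70], "twist": -0.36, "grip": 0.8}, {"offset": [-53, 28, 95], "twist": -0.48, "grip": 0.8}, {"offset": [-53, 28, 120], "twist": -0.6, "grip": 0.8}])

```text
time: 8.82
tool_pos: [0.5576, 0.2147, 0.3807]
tool_rot: [0.0, 0.463, 0.886, -0.0]
contact_force: [-0.5, 0.4, -0.6]
gripper_width: 0.8
```

Emit:
play_rows(increments=[{"offset": [0, 0, 25], "twist": -0.12, "grip": 0.8}, {"offset": [0, 0, 50], "twist": -0.24, "grip": 0.8}, {"offset": [0, 0, 75], "twist": -0.36, "grip": 0.8}, {"offset": [0, 0, 100], "twist": -0.48, "grip": 0.8}, {"offset": [0, 0, 122], "twist": -0.6, "grip": 0.8}])

```text
time: 9.23
tool_pos: [0.5567, 0.2162, 0.258]
tool_rot: [-0.0, 0.179, 0.984, -0.0]
contact_force: [-0.7, 0.5, -0.3]
gripper_width: 0.802
```

Emit:
play_rows(increments=[{"offset": [0, 0, 0], "twist": -0.1, "grip": 0.8}, {"offset": [0, 0, 0], "twist": -0.158, "grip": 0.8}, {"offset": [0, 0, 0], "twist": -0.158, "grip": 0.8}])

```text
time: 9.48
tool_pos: [0.5568, 0.2163, 0.2589]
tool_rot: [-0.001, 0.104, 0.995, -0.0]
contact_force: [-0.7, -0.6, 0.8]
gripper_width: 0.799
```

Run:
```python
from h import *
im=manip.grab_frame("wrist");cv2.imwrite("pics/w5.png",im)
for q in ["ply_mid","slab_mid","strip_mid","step_mid"]: print(q,find("tip_of",q,"wrist")[:4])
seq((.5575,.216,.177,168))
```

```text
ply_mid [([0.5568, 0.227, 0.0148], 0.89)]
slab_mid [([0.4774, 0.2388, 0.0153], 0.64)]
strip_mid [([0.4786, 0.33, 0.0162], 0.96)]
step_mid [([0.544, 0.3346, 0.02], 0.72), ([0.4769, 0.24, 0.0137], 0.48)]
t 9.7 pos [0.557  0.2167 0.2603] a 168.0
(0.5575, 0.216, 0.177, 168) off [-1.0, -1.0, 83.0] tw 0.0 rows 2.0
```

View pics/w5.png

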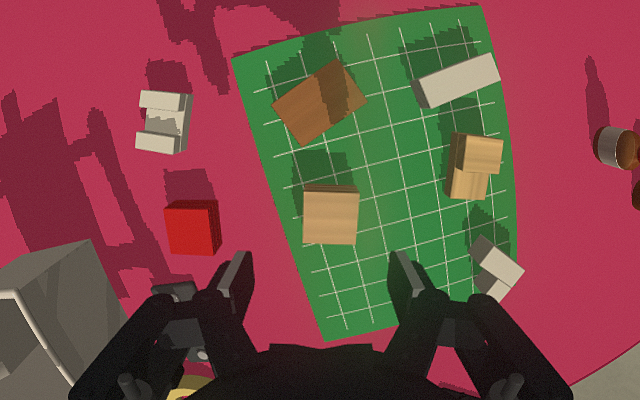

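Run:
```python
from h import *
for n,u,v,z in [("ply",331,217,.027),("slab",320,103,.023),("strip",457,80,.027)]: print(n,w2p(u,v,z))
```

```text
ply [0.5567 0.2248 0.027 ]
slab [0.4791 0.2334 0.023 ]
strip [0.4783 0.329  0.027 ]
```

My rectified readings were about 5 mm low in y, because the arm was still settling for that picture. The fresh view puts ply at (0.5567,0.224), in line with the network.

Emit:
play_rows(increments=[{"offset": [1, 7, 20], "twist": 0, "grip": 0.8}, {"offset": [1, 7, 50], "twist": 0, "grip": 0.8}, {"offset": [1, 7, 83], "twist": 0, "grip": 0.8}, {"offset": [1, 7, 83], "twist": 0, "grip": 0}, {"offset": [1, 7, 83], "twist": 0, "grip": 0}])

```text
time: 10.15
tool_pos: [0.5569, 0.2238, 0.1758]
tool_rot: [-0.001, 0.104, 0.995, -0.0]
contact_force: [0.8, 0.4, 0.2]
gripper_width: 0.528
```

Emit:
play_rows(increments=[{"offset": [0, 0, 0], "twist": 0, "grip": 0}, {"offset": [0, 0, 0], "twist": 0, "grip": 0}, {"offset": [0, 0, -30], "twist": 0, "grip": 0}, {"offset": [0, 0, -65], "twist": 0, "grip": 0}, {"offset": [0, 0, -100], "twist": 0, "grip": 0}])

```text
time: 10.57
tool_pos: [0.5568, 0.2238, 0.2781]
tool_rot: [-0.0, 0.104, 0.995, -0.0]
contact_force: [1.4, 0.3, -0.2]
gripper_width: 0.434
```

Run:
```python
from h import *
seq((.576,-.03,.35,180),(.576,-.03,.285,180),(.576,-.03,.35,180),(.479,.2325,.26,112.8),(.479,.2325,.175,112.8))
print(manip.state()["gripper_width"])
```

```text
t 10.6 pos [0.5568 0.2238 0.2781] a 168.1
(0.576, -0.03, 0.35, 180) off [-71.0, -244.0, -72.0] tw -0.208 rows 6.3
(0.576, -0.03, 0.285, 180) off [0.0, 0.0, 65.0] tw 0.0 rows 1.6
(0.576, -0.03, 0.35, 180) off [0.0, 0.0, -65.0] tw 0.0 rows 1.6
(0.479, 0.2325, 0.26, 112.8) off [97.0, 262.0, 90.0] tw 1.173 rows 9.4
(0.479, 0.2325, 0.175, 112.8) off [0.0, 0.0, 85.0] tw -0.0 rows 2.0
0.4342809704380991
```

Emit:
play_rows(increments=[{"offset": [-8, -25, -30], "twist": 0, "grip": 0}, {"offset": [-18, -60, -50], "twist": 0, "grip": 0}, {"offset": [-29, -98, -65], "twist": 0, "grip": 0}, {"offset": [-40, -138, -72], "twist": 0, "grip": 0}, {"offset": [-51, -178, -72], "twist": 0, "grip": 0}])

```text
time: 10.98
tool_pos: [0.5707, 0.0387, 0.3535]
tool_rot: [0.004, 0.103, 0.995, 0.0]
contact_force: [1.1, -0.5, 0.6]
gripper_width: 0.431
```

Emit:
play_rows(increments=[{"offset": [-11, -38, 0], "twist": -0.1, "grip": 0}, {"offset": [-20, -70, 0], "twist": -0.2, "grip": 0}, {"offset": [-23, -81, 10], "twist": -0.208, "grip": 0}, {"offset": [-23, -81, 40], "twist": -0.208, "grip": 0}, {"offset": [-23, -81, 65], "twist": -0.208, "grip": 0}])

```text
time: 11.4
tool_pos: [0.5766, -0.0455, 0.2855]
tool_rot: [0.002, 0.001, 1.0, -0.001]
contact_force: [-0.4, 0.7, -0.6]
gripper_width: 0.435
```

Emit:
play_rows(increments=[{"offset": [0, 0, 0], "twist": 0, "grip": 0}, {"offset": [0, 0, 0], "twist": 0, "grip": 0.6}, {"offset": [0, 0, 0], "twist": 0, "grip": 0.6}, {"offset": [0, 0, 0], "twist": 0, "grip": 0.6}, {"offset": [0, 0, -30], "twist": 0, "grip": 0.6}])

```text
time: 11.82
tool_pos: [0.5746, -0.0433, 0.3099]
tool_rot: [-0.004, -0.0, 1.0, 0.001]
contact_force: [-0.3, 0.3, -0.9]
gripper_width: 0.601
```

Run:
```python
from h import *
im=manip.grab_frame("wrist");cv2.imwrite("pics/w6.png",im)
seq((.576,-.045,.35,180),(.479,.2325,.26,112.8),(.479,.2325,.175,112.8))
```

```text
t 11.9 pos [ 0.5774 -0.0438  0.3203] a -179.9
(0.576, -0.045, 0.35, 180) off [1.0, -1.0, -30.0] tw 0.001 rows 0.7
(0.479, 0.2325, 0.26, 112.8) off [97.0, 278.0, 90.0] tw 1.173 rows 9.4
(0.479, 0.2325, 0.175, 112.8) off [0.0, 0.0, 85.0] tw -0.0 rows 2.0
```

View pics/w6.png

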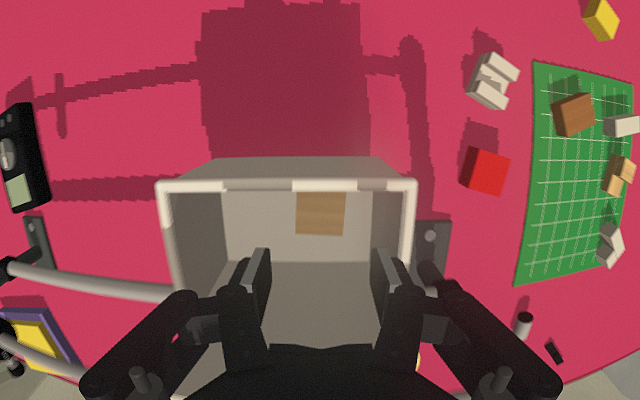

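Ply lies in the bin at (320,213). Slab is next; the offcuts look unmoved.

Run:
```python
from h import *
seq((.528,.09,.35,148.5),(.479,.2325,.28,114.5),(.479,.2325,.173,112.8),(.479,.2325,.36,112.8),(.54,.06,.36,147),(.576,-.083,.35,180))
```

```text
t 11.9 pos [ 0.5774 -0.0438  0.3203] a -179.9
(0.528, 0.09, 0.35, 148.5) off [49.0, 134.0, -30.0] tw 0.551 rows 4.4
(0.479, 0.2325, 0.28, 114.5) off [116.0, 96.0, 70.0] tw 0.593 rows 4.7
(0.479, 0.2325, 0.173, 112.8) off [0.0, 0.0, 107.0] tw 0.03 rows 2.6
(0.479, 0.2325, 0.36, 112.8) off [0.0, 0.0, -187.0] tw -0.0 rows 4.5
(0.54, 0.06, 0.36, 147) off [-183.0, -11.0, 0.0] tw -0.597 rows 4.8
(0.576, -0.083, 0.35, 180) off [-108.0, -100.0, 10.0] tw -0.576 rows 4.6
```

Emit:
play_rows(increments=[{"offset": [6, 15, -30], "twist": 0.1, "grip": 0.6}, {"offset": [17, 46, -30], "twist": 0.21, "grip": 0.6}, {"offset": [28, 76, -30], "twist": 0.32, "grip": 0.8}, {"offset": [39, 106, -30], "twist": 0.43, "grip": 0.8}, {"offset": [49, 134, -30], "twist": 0.55, "grip": 0.8}])

```text
time: 12.28
tool_pos: [0.5269, 0.0916, 0.3466]
tool_rot: [0.002, 0.274, 0.962, 0.001]
contact_force: [0.3, 0.0, -0.1]
gripper_width: 0.799
```

Emit:
play_rows(increments=[{"offset": [24, 20, 14], "twist": 0.12, "grip": 0.8}, {"offset": [48, 40, 28], "twist": 0.24, "grip": 0.8}, {"offset": [72, 59, 42], "twist": 0.36, "grip": 0.8}, {"offset": [95, 78, 56], "twist": 0.48, "grip": 0.8}, {"offset": [116, 96, 70], "twist": 0.595, "grip": 0.8}])

```text
time: 12.7
tool_pos: [0.4782, 0.2346, 0.2757]
tool_rot: [0.002, 0.544, 0.839, 0.002]
contact_force: [1.0, 0.5, -0.4]
gripper_width: 0.803
```

Emit:
play_rows(increments=[{"offset": [0, 0, 20], "twist": 0.03, "grip": 0.8}, {"offset": [0, 0, 20], "twist": 0.03, "grip": 0.8}])

```text
time: 12.87
tool_pos: [0.4769, 0.2338, 0.2519]
tool_rot: [-0.001, 0.553, 0.833, -0.001]
contact_force: [-0.2, -0.2, -0.8]
gripper_width: 0.802
```

Run:
```python
from h import *
im=manip.grab_frame("wrist");cv2.imwrite("pics/w7.png",im)
for q in ["slab_mid","strip_mid","step_mid","ell_mid","notch_mid"]: print(q,find("tip_of",q,"wrist")[:2], find("boxes_of",q,"wrist")[:2])
hs=cv2.cvtColor(im,cv2.COLOR_BGR2HSV)
m=((hs[...,0]>5)&(hs[...,0]<18)&(hs[...,1]>90)).astype(np.uint8); 
for c in cv2.findContours(m,cv2.RETR_EXTERNAL,cv2.CHAIN_APPROX_SIMPLE)[0]:
    if cv2.contourArea(c)>300:
        b=cv2.boxPoints(cv2.minAreaRect(c)); print([w2p(*p,.023)[:2].tolist() for p in b], w2p(*b.mean(0),.023))
seq((.479,.2325,.173,112.8))
```

```text
slab_mid [([0.4776, 0.2303, 0.0161], 0.79)] [([0.4806, 0.2387, 0.0283], 0.84)]
strip_mid [([0.4825, 0.3309, 0.017], 0.71)] [([0.4817, 0.3325, 0.0345], 0.76)]
step_mid [([0.55, 0.3344, 0.0253], 0.66)] [([0.5355, 0.3316, 0.0395], 0.95)]
ell_mid [([0.6426, 0.3487, 0.0198], 0.88)] [([0.632, 0.3527, 0.0317], 0.81)]
notch_mid [([0.4657, 0.1141, 0.0149], 0.87), ([0.7552, 0.2226, 0.0029], 0.6)] [([0.4719, 0.1202, 0.0167], 0.6)]
[[0.4522, 0.2516], [0.4842, 0.265], [0.508, 0.2125], [0.473, 0.1978]] [0.4788 0.233  0.023 ]
t 13.4 pos [0.4787 0.2323 0.2542] a 112.7
(0.479, 0.2325, 0.173, 112.8) off [0.0, 0.0, 81.0] tw -0.003 rows 1.9
```

Emit:
play_rows(increments=[{"offset": [0, 0, 30], "twist": 0, "grip": 0.8}, {"offset": [0, 0, 60], "twist": 0, "grip": 0.8}, {"offset": [0, 0, 80], "twist": 0, "grip": 0.8}, {"offset": [0, 0, 80], "twist": 0, "grip": 0}, {"offset": [0, 0, 80], "twist": 0, "grip": 0}])

```text
time: 13.83
tool_pos: [0.4791, 0.2326, 0.1742]
tool_rot: [0.0, 0.554, 0.832, 0.0]
contact_force: [-2.2, -0.3, 10.9]
gripper_width: 0.526
```

Emit:
play_rows(increments=[{"offset": [0, 0, 0], "twist": 0, "grip": 0}, {"offset": [0, 0, 0], "twist": 0, "grip": 0}, {"offset": [0, 0, -40], "twist": 0, "grip": 0}, {"offset": [0, 0, -80], "twist": 0, "grip": 0}, {"offset": [0, 0, -120], "twist": 0, "grip": 0}])

```text
time: 14.25
tool_pos: [0.4778, 0.2323, 0.2945]
tool_rot: [-0.001, 0.554, 0.832, -0.001]
contact_force: [0.5, 0.8, 0.5]
gripper_width: 0.411
```

Run:
```python
from h import *
print(manip.state()["gripper_width"])
seq((.54,.06,.36,147),(.576,-.083,.35,180),(.576,-.083,.285,180),(.576,-.083,.35,180),(.562,.10,.35,175),(.5445,.2,.3,168),(.5435,.334,.26,165.5))
```

```text
0.41075445344324596
t 14.2 pos [0.4778 0.2323 0.2945] a 112.7
(0.54, 0.06, 0.36, 147) off [-183.0, -9.0, -66.0] tw -0.599 rows 4.8
(0.576, -0.083, 0.35, 180) off [-108.0, -100.0, 10.0] tw -0.576 rows 4.6
(0.576, -0.083, 0.285, 180) off [0.0, 0.0, 65.0] tw 0.0 rows 1.6
(0.576, -0.083, 0.35, 180) off [0.0, 0.0, -65.0] tw 0.0 rows 1.6
(0.562, 0.1, 0.35, 175) off [14.0, 183.0, 0.0] tw 0.087 rows 4.4
(0.5445, 0.2, 0.3, 168) off [26.0, 98.0, 50.0] tw 0.122 rows 2.7
(0.5435, 0.334, 0.26, 165.5) off [29.0, 131.0, 40.0] tw 0.044 rows 3.4
```

Emit:
play_rows(increments=[{"offset": [-30, -2, -30], "twist": -0.12, "grip": 0}, {"offset": [-68, -4, -50], "twist": -0.24, "grip": 0}, {"offset": [-106, -6, -62], "twist": -0.36, "grip": 0}, {"offset": [-145, -8, -66], "twist": -0.48, "grip": 0}, {"offset": [-183, -9, -66], "twist": -0.6, "grip": 0}])

```text
time: 14.67
tool_pos: [0.5393, 0.0639, 0.3625]
tool_rot: [0.002, 0.29, 0.957, 0.001]
contact_force: [0.8, -0.6, -1.0]
gripper_width: 0.41
```

Emit:
play_rows(increments=[{"offset": [-22, -20, 0], "twist": -0.12, "grip": 0}, {"offset": [-44, -40, 2], "twist": -0.24, "grip": 0}, {"offset": [-66, -60, 4], "twist": -0.36, "grip": 0}, {"offset": [-88, -80, 7], "twist": -0.48, "grip": 0}, {"offset": [-108, -100, 10], "twist": -0.575, "grip": 0}])

```text
time: 15.08
tool_pos: [0.5723, -0.0797, 0.3499]
tool_rot: [0.0, 0.007, 1.0, -0.0]
contact_force: [0.5, 0.5, -0.5]
gripper_width: 0.408
```

Emit:
play_rows(increments=[{"offset": [0, 0, 20], "twist": 0, "grip": 0}, {"offset": [0, 0, 45], "twist": 0, "grip": 0}, {"offset": [0, 0, 65], "twist": 0, "grip": 0}, {"offset": [0, 0, 65], "twist": 0, "grip": 0}, {"offset": [0, 0, 65], "twist": 0, "grip": 0.6}])

```text
time: 15.5
tool_pos: [0.5717, -0.0779, 0.2835]
tool_rot: [-0.002, 0.01, 1.0, 0.0]
contact_force: [0.7, 0.3, 0.9]
gripper_width: 0.531
```

Emit:
play_rows(increments=[{"offset": [0, 0, 0], "twist": 0, "grip": 0.6}, {"offset": [0, 0, 0], "twist": 0, "grip": 0.6}, {"offset": [0, 0, -30], "twist": 0, "grip": 0.6}, {"offset": [0, 0, -65], "twist": 0, "grip": 0.6}, {"offset": [0, 10, -65], "twist": 0, "grip": 0.6}])

```text
time: 15.92
tool_pos: [0.5747, -0.0691, 0.3598]
tool_rot: [0.008, 0.01, 1.0, -0.002]
contact_force: [1.5, -0.3, 2.4]
gripper_width: 0.603
```

Run:
```python
from h import *
print(manip.state()["contact_force"])
seq((.562,.10,.35,175),(.5445,.25,.3,168),(.5435,.334,.26,165.5))
im=manip.grab_frame("wrist");cv2.imwrite("pics/w8.png",im)
for q in ["caddy","caddy_tab","slab_mid"]: print(q,find("tip_of",q,"wrist")[:2])
```

```text
[ 1.52742    -0.29471677  2.40338122]
t 15.9 pos [ 0.5747 -0.0691  0.3598] a 178.8
(0.562, 0.1, 0.35, 175) off [16.0, 169.0, 10.0] tw 0.067 rows 4.1
(0.5445, 0.25, 0.3, 168) off [31.0, 148.0, 50.0] tw 0.122 rows 3.8
(0.5435, 0.334, 0.26, 165.5) off [18.0, 82.0, 40.0] tw 0.044 rows 2.2
caddy [([0.5799, -0.0619, 0.0162], 0.77)]
caddy_tab []
slab_mid [([0.5667, -0.0879, 0.0334], 0.63)]
```

Emit:
play_rows(increments=[{"offset": [4, 35, 0], "twist": 0.015, "grip": 0.6}, {"offset": [8, 70, 0], "twist": 0.03, "grip": 0.6}, {"offset": [11, 105, 3], "twist": 0.045, "grip": 0.8}, {"offset": [14, 140, 6], "twist": 0.06, "grip": 0.8}, {"offset": [16, 169, 10], "twist": 0.067, "grip": 0.8}])

```text
time: 16.53
tool_pos: [0.559, 0.103, 0.3384]
tool_rot: [-0.001, 0.043, 0.999, 0.0]
contact_force: [0.4, -0.6, 0.7]
gripper_width: 0.801
```

Emit:
play_rows(increments=[{"offset": [8, 38, 12], "twist": 0.03, "grip": 0.8}, {"offset": [16, 76, 25], "twist": 0.06, "grip": 0.8}, {"offset": [24, 114, 38], "twist": 0.09, "grip": 0.8}, {"offset": [31, 148, 50], "twist": 0.122, "grip": 0.8}, {"offset": [40, 178, 60], "twist": 0.14, "grip": 0.8}])

```text
time: 16.95
tool_pos: [0.5343, 0.2838, 0.2772]
tool_rot: [-0.001, 0.113, 0.994, -0.001]
contact_force: [0.0, 0.3, -0.1]
gripper_width: 0.798
```

Emit:
play_rows(increments=[{"offset": [6, 30, 15], "twist": 0.02, "grip": 0.8}, {"offset": [11, 53, 30], "twist": 0.026, "grip": 0.8}, {"offset": [11, 53, 30], "twist": 0.026, "grip": 0.8}, {"offset": [11, 53, 30], "twist": 0.026, "grip": 0.8}])

```text
time: 17.28
tool_pos: [0.5355, 0.3366, 0.2468]
tool_rot: [-0.002, 0.125, 0.992, -0.002]
contact_force: [0.3, -0.5, -0.8]
gripper_width: 0.796
```

Run:
```python
from h import *
im=manip.grab_frame("wrist");cv2.imwrite("pics/w9.png",im)
for q in ["strip_mid","step_mid","ell_mid","notch_mid"]: print(q,find("tip_of",q,"wrist")[:2])
hs=cv2.cvtColor(im,cv2.COLOR_BGR2HSV)
m=((hs[...,0]>8)&(hs[...,0]<22)&(hs[...,1]>70)&(hs[...,2]>110)).astype(np.uint8); 
for c in cv2.findContours(m,cv2.RETR_EXTERNAL,cv2.CHAIN_APPROX_SIMPLE)[0]:
    if cv2.contourArea(c)>300:
        b=cv2.boxPoints(cv2.minAreaRect(c)); print(b.astype(int).tolist(),[w2p(*p,.024)[:2].tolist() for p in b], w2p(*b.mean(0),.024))
seq((.5435,.334,.177,165.5))
cv2.imwrite("pics/w9c.png",cv2.resize(im[50:300,150:550],None,fx=1.8,fy=1.8))
```

```text
strip_mid [([0.4786, 0.3332, 0.018], 0.77)]
step_mid [([0.5465, 0.3368, 0.0224], 0.86)]
ell_mid [([0.64, 0.3524, 0.0174], 0.86)]
notch_mid [([0.4649, 0.1122, 0.0162], 0.63)]
[[299, 205], [348, 205], [348, 264], [299, 264]] [[0.5212, 0.3252], [0.5293, 0.3568], [0.5728, 0.347], [0.564, 0.313]] [0.5459 0.3357 0.024 ]
t 17.5 pos [0.5371 0.3352 0.2505] a 165.4
(0.5435, 0.334, 0.177, 165.5) off [-7.0, 0.0, 74.0] tw -0.001 rows 1.8
```

View pics/w9c.png

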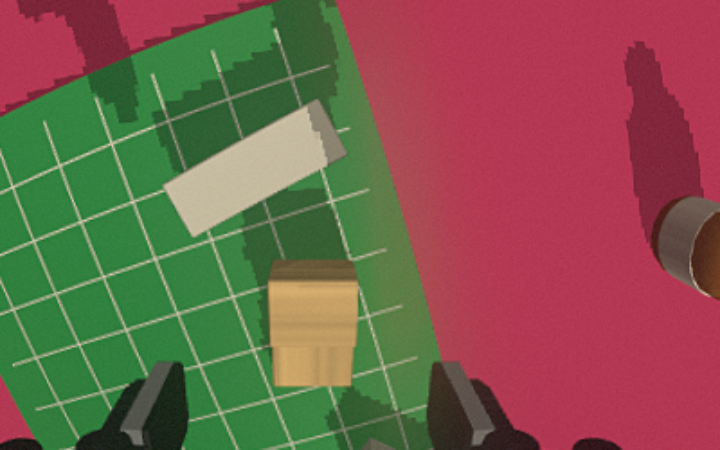

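Step is square to the jaws at crop (313,320) and strip at (255,168). I'll grip step.

Emit:
play_rows(increments=[{"offset": [-8, 2, 25], "twist": 0, "grip": 0.8}, {"offset": [-8, 2, 55], "twist": 0, "grip": 0.8}, {"offset": [-8, 2, 72], "twist": 0, "grip": 0.8}, {"offset": [-8, 2, 72], "twist": 0, "grip": 0}, {"offset": [-8, 2, 72], "twist": 0, "grip": 0}])

```text
time: 17.95
tool_pos: [0.5447, 0.3353, 0.1772]
tool_rot: [-0.001, 0.126, 0.992, -0.0]
contact_force: [0.6, 0.0, 0.4]
gripper_width: 0.529
```

Emit:
play_rows(increments=[{"offset": [0, 0, 0], "twist": 0, "grip": 0}, {"offset": [0, 0, 0], "twist": 0, "grip": 0}, {"offset": [0, 0, -40], "twist": 0, "grip": 0}, {"offset": [0, 0, -80], "twist": 0, "grip": 0}, {"offset": [0, 0, -120], "twist": 0, "grip": 0}])

```text
time: 18.37
tool_pos: [0.5446, 0.3361, 0.3]
tool_rot: [0.0, 0.126, 0.992, 0.0]
contact_force: [0.2, 0.4, 0.1]
gripper_width: 0.359
```

Run:
```python
from h import *
print(manip.state()["gripper_width"])
seq((.551,.16,.36,170),(.574,-.035,.36,180),(.574,-.045,.285,180),(.574,-.045,.36,180),(.52,.13,.35,145),(.479,.331,.26,103))
```

```text
0.35887295686963244
t 18.4 pos [0.5446 0.3361 0.3   ] a 165.5
(0.551, 0.16, 0.36, 170) off [-50.0, -169.0, -60.0] tw -0.078 rows 4.5
(0.574, -0.035, 0.36, 180) off [-57.0, -188.0, 0.0] tw -0.175 rows 4.7
(0.574, -0.045, 0.285, 180) off [-0.0, -10.0, 75.0] tw 0.0 rows 1.8
(0.574, -0.045, 0.36, 180) off [0.0, 0.0, -75.0] tw 0.0 rows 1.8
(0.52, 0.13, 0.35, 145) off [54.0, 175.0, 10.0] tw 0.611 rows 4.9
(0.479, 0.331, 0.26, 103) off [149.0, 141.0, 90.0] tw 0.733 rows 5.9
```

Emit:
play_rows(increments=[{"offset": [-9, -30, -25], "twist": -0.015, "grip": 0}, {"offset": [-19, -65, -45], "twist": -0.03, "grip": 0}, {"offset": [-29, -100, -58], "twist": -0.045, "grip": 0}, {"offset": [-40, -135, -60], "twist": -0.06, "grip": 0}, {"offset": [-50, -169, -60], "twist": -0.078, "grip": 0}])

```text
time: 18.78
tool_pos: [0.5512, 0.1586, 0.3621]
tool_rot: [0.004, 0.086, 0.996, 0.001]
contact_force: [0.9, 1.2, -1.3]
gripper_width: 0.359
```

Emit:
play_rows(increments=[{"offset": [-12, -38, 0], "twist": -0.035, "grip": 0}, {"offset": [-24, -77, 0], "twist": -0.07, "grip": 0}, {"offset": [-36, -116, 0], "twist": -0.105, "grip": 0}, {"offset": [-48, -155, 0], "twist": -0.14, "grip": 0}, {"offset": [-58, -190, 0], "twist": -0.175, "grip": 0}])

```text
time: 19.2
tool_pos: [0.575, -0.0395, 0.36]
tool_rot: [0.002, -0.001, 1.0, -0.001]
contact_force: [0.7, 0.1, 0.2]
gripper_width: 0.359
```

Emit:
play_rows(increments=[{"offset": [0, -8, 15], "twist": 0, "grip": 0}, {"offset": [0, -8, 45], "twist": 0, "grip": 0}, {"offset": [0, -8, 75], "twist": 0, "grip": 0}, {"offset": [0, -8, 75], "twist": 0, "grip": 0}, {"offset": [0, -8, 75], "twist": 0, "grip": 0.55}])

```text
time: 19.62
tool_pos: [0.5745, -0.0451, 0.2823]
tool_rot: [-0.001, -0.0, 1.0, 0.0]
contact_force: [-0.4, -1.1, 0.9]
gripper_width: 0.488
```

Emit:
play_rows(increments=[{"offset": [0, 0, 0], "twist": 0, "grip": 0.55}, {"offset": [0, 0, 0], "twist": 0, "grip": 0.55}, {"offset": [0, 0, -30], "twist": 0, "grip": 0.55}, {"offset": [0, 0, -65], "twist": 0, "grip": 0.55}, {"offset": [0, 5, -75], "twist": 0, "grip": 0.55}])

```text
time: 20.03
tool_pos: [0.5767, -0.0405, 0.3662]
tool_rot: [0.006, -0.0, 1.0, -0.001]
contact_force: [0.7, 0.0, 0.7]
gripper_width: 0.549
```

Run:
```python
from h import *
im=manip.grab_frame("wrist");cv2.imwrite("pics/w10.png",im)
for q in ["ply_mid","step_mid","slab_mid","strip_mid"]: print(q,find("tip_of",q,"wrist")[:3])
seq((.52,.13,.35,145),(.479,.331,.28,110),(.479,.331,.25,103))
```

```text
ply_mid [([0.5447, 0.1131, 0.0151], 0.97), ([0.3495, 0.2931, 0.0083], 0.85)]
step_mid [([0.5698, -0.0436, 0.064], 0.86), ([0.5525, 0.2849, -0.0019], 0.17)]
slab_mid [([0.5666, -0.089, 0.0355], 0.63)]
strip_mid [([0.469, 0.3345, 0.0101], 0.85)]
t 20.3 pos [ 0.5748 -0.0399  0.357 ] a -180.0
(0.52, 0.13, 0.35, 145) off [55.0, 170.0, 7.0] tw 0.612 rows 4.9
(0.479, 0.331, 0.28, 110) off [149.0, 141.0, 70.0] tw 0.611 rows 5.2
(0.479, 0.331, 0.25, 103) off [0.0, 0.0, 30.0] tw 0.122 rows 1.0
```

Emit:
play_rows(increments=[{"offset": [11, 34, 0], "twist": 0.122, "grip": 0.55}, {"offset": [22, 68, 0], "twist": 0.244, "grip": 0.6}, {"offset": [33, 102, 2], "twist": 0.366, "grip": 0.7}, {"offset": [44, 136, 4], "twist": 0.489, "grip": 0.7}, {"offset": [55, 170, 7], "twist": 0.611, "grip": 0.7}])

```text
time: 20.7
tool_pos: [0.5193, 0.1298, 0.3487]
tool_rot: [-0.001, 0.301, 0.953, -0.001]
contact_force: [0.1, -0.3, 0.5]
gripper_width: 0.697
```

Emit:
play_rows(increments=[{"offset": [28, 27, 14], "twist": 0.12, "grip": 0.7}, {"offset": [57, 54, 28], "twist": 0.24, "grip": 0.7}, {"offset": [86, 81, 42], "twist": 0.36, "grip": 0.7}, {"offset": [114, 108, 56], "twist": 0.48, "grip": 0.7}, {"offset": [142, 135, 70], "twist": 0.6, "grip": 0.7}])

```text
time: 21.12
tool_pos: [0.4818, 0.3096, 0.2826]
tool_rot: [-0.001, 0.562, 0.827, -0.001]
contact_force: [1.1, -0.1, -0.5]
gripper_width: 0.702
```

Emit:
play_rows(increments=[{"offset": [10, -1, 15], "twist": 0.12, "grip": 0.7}, {"offset": [10, -1, 30], "twist": 0.133, "grip": 0.7}, {"offset": [10, -1, 30], "twist": 0.133, "grip": 0.7}, {"offset": [10, -1, 30], "twist": 0.133, "grip": 0.7}])

```text
time: 21.45
tool_pos: [0.4775, 0.3168, 0.2526]
tool_rot: [-0.001, 0.613, 0.79, -0.002]
contact_force: [0.4, -0.1, 0.2]
gripper_width: 0.699
```

Run:
```python
from h import *
im=manip.grab_frame("wrist");cv2.imwrite("pics/w11.png",im)
for q in ["strip_mid","ell_mid","notch_mid"]: print(q,find("tip_of",q,"wrist")[:2])
hs=cv2.cvtColor(im,cv2.COLOR_BGR2HSV)
m=((hs[...,1]<75)&(hs[...,2]>140)).astype(np.uint8)
for c in cv2.findContours(m,cv2.RETR_EXTERNAL,cv2.CHAIN_APPROX_SIMPLE)[0]:
    if cv2.contourArea(c)>400:
        b=cv2.boxPoints(cv2.minAreaRect(c)); print(b.astype(int).tolist(),[w2p(*p,.027)[:2].tolist() for p in b], w2p(*b.mean(0),.027))
seq((.479,.330,.178,103))
```

```text
strip_mid [([0.4794, 0.3335, 0.0172], 0.77)]
ell_mid [([0.6416, 0.3498, 0.0195], 0.6)]
notch_mid []
[[456, 270], [535, 187], [567, 217], [487, 300]] [[0.5949, 0.3035], [0.639, 0.3858], [0.6905, 0.372], [0.6411, 0.2808]] [0.6372 0.3358 0.027 ]
[[289, 335], [312, 144], [492, 166], [469, 357]] [[0.4802, 0.2106], [0.4618, 0.3678], [0.5908, 0.3888], [0.6604, 0.2108]] [0.5353 0.308  0.027 ]
t 21.6 pos [0.4791 0.3169 0.2563] a 104.3
(0.479, 0.33, 0.178, 103) off [13.0, 3.0, 78.0] tw 0.023 rows 1.9
```

Emit:
play_rows(increments=[{"offset": [7, 2, 20], "twist": 0.02, "grip": 0.7}, {"offset": [14, 3, 50], "twist": 0.02, "grip": 0.7}, {"offset": [14, 3, 78], "twist": 0.02, "grip": 0.7}, {"offset": [14, 3, 78], "twist": 0.02, "grip": 0}, {"offset": [14, 3, 78], "twist": 0.02, "grip": 0}])

```text
time: 22.07
tool_pos: [0.4782, 0.3312, 0.1774]
tool_rot: [-0.0, 0.621, 0.784, -0.001]
contact_force: [0.2, -0.5, 0.3]
gripper_width: 0.431
```

Emit:
play_rows(increments=[{"offset": [0, 0, 0], "twist": 0, "grip": 0}, {"offset": [0, 0, 0], "twist": 0, "grip": 0}, {"offset": [0, 0, -40], "twist": 0, "grip": 0}, {"offset": [0, 0, -80], "twist": 0, "grip": 0}, {"offset": [0, 0, -120], "twist": 0, "grip": 0}])

```text
time: 22.48
tool_pos: [0.4775, 0.3312, 0.2992]
tool_rot: [-0.0, 0.621, 0.784, -0.0]
contact_force: [-0.6, 0.4, 0.5]
gripper_width: 0.244
```

Run:
```python
from h import *
print(manip.state()["gripper_width"])
seq((.53,.16,.37,137),(.576,-.03,.37,170),(.576,-.088,.37,180),(.576,-.088,.295,180))
```

```text
0.24369019940440248
t 22.5 pos [0.4775 0.3312 0.2992] a 103.2
(0.53, 0.16, 0.37, 137) off [-179.0, 12.0, -71.0] tw -0.59 rows 4.7
(0.576, -0.03, 0.37, 170) off [-163.0, -108.0, 0.0] tw -0.576 rows 4.7
(0.576, -0.088, 0.37, 180) off [-10.0, -57.0, 0.0] tw -0.175 rows 1.4
(0.576, -0.088, 0.295, 180) off [0.0, 0.0, 75.0] tw 0.0 rows 1.8
```

Emit:
play_rows(increments=[{"offset": [-30, 2, -30], "twist": -0.118, "grip": 0}, {"offset": [-66, 5, -55], "twist": -0.236, "grip": 0}, {"offset": [-104, 8, -68], "twist": -0.354, "grip": 0}, {"offset": [-142, 10, -71], "twist": -0.472, "grip": 0}, {"offset": [-179, 12, -71], "twist": -0.59, "grip": 0}])

```text
time: 22.9
tool_pos: [0.5303, 0.1609, 0.3727]
tool_rot: [0.003, 0.367, 0.93, 0.002]
contact_force: [0.6, -0.1, 0.1]
gripper_width: 0.242
```

Emit:
play_rows(increments=[{"offset": [-32, -21, 0], "twist": -0.115, "grip": 0}, {"offset": [-65, -43, 0], "twist": -0.23, "grip": 0}, {"offset": [-98, -65, 0], "twist": -0.345, "grip": 0}, {"offset": [-131, -87, 0], "twist": -0.46, "grip": 0}, {"offset": [-163, -108, 0], "twist": -0.576, "grip": 0}])

```text
time: 23.32
tool_pos: [0.5736, -0.0298, 0.37]
tool_rot: [0.001, 0.089, 0.996, -0.0]
contact_force: [1.1, 0.1, -0.3]
gripper_width: 0.242
```

Emit:
play_rows(increments=[{"offset": [-5, -30, 0], "twist": -0.09, "grip": 0}, {"offset": [-10, -57, 0], "twist": -0.175, "grip": 0}, {"offset": [-10, -57, 15], "twist": -0.175, "grip": 0}, {"offset": [-10, -57, 45], "twist": -0.175, "grip": 0}, {"offset": [-10, -57, 78], "twist": -0.175, "grip": 0}])

```text
time: 23.73
tool_pos: [0.5741, -0.0868, 0.2935]
tool_rot: [0.004, 0.005, 1.0, -0.001]
contact_force: [-0.1, 1.0, -0.3]
gripper_width: 0.244
```

Emit:
play_rows(increments=[{"offset": [0, 0, 0], "twist": 0, "grip": 0}, {"offset": [0, 0, 0], "twist": 0, "grip": 0.45}, {"offset": [0, 0, 0], "twist": 0, "grip": 0.45}, {"offset": [0, 0, -35], "twist": 0, "grip": 0.45}, {"offset": [0, 0, -75], "twist": 0, "grip": 0.45}])

```text
time: 24.15
tool_pos: [0.5723, -0.0851, 0.3646]
tool_rot: [-0.003, 0.004, 1.0, 0.001]
contact_force: [1.0, 0.1, 0.7]
gripper_width: 0.445
```

Run:
```python
from h import *
im=manip.grab_frame("wrist");cv2.imwrite("pics/w12.png",im)
for q in ["step_mid","slab_mid","strip_mid"]: print(q,find("tip_of",q,"wrist")[:2])
seq((.58,.10,.36,195),(.605,.28,.30,220),(.615,.335,.27,225))
```

```text
step_mid [([0.5821, -0.0483, 0.0794], 0.74)]
slab_mid [([0.7643, 0.218, 0.0134], 0.67), ([0.5796, -0.0857, 0.0566], 0.57)]
strip_mid [([0.5786, -0.0869, 0.0821], 0.8)]
t 24.4 pos [ 0.574  -0.0856  0.3703] a 179.5
(0.58, 0.1, 0.36, 195) off [-5.0, 186.0, 10.0] tw -0.27 rows 4.5
(0.605, 0.28, 0.3, 220) off [-71.0, 167.0, 60.0] tw -0.436 rows 4.6
(0.615, 0.335, 0.27, 225) off [-43.0, 36.0, 30.0] tw -0.087 rows 1.5
```

View pics/w12.png

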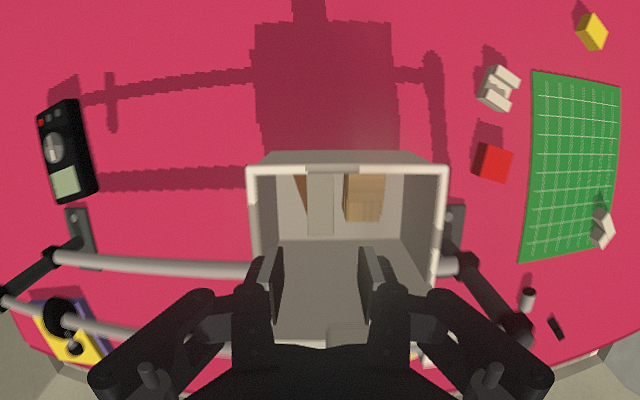

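Strip sits on slab at (320,205) and step on ply at (363,197), all inside the bin. Only ell at (603,228) and notch at (497,88) remain.

Emit:
play_rows(increments=[{"offset": [-1, 37, 2], "twist": -0.054, "grip": 0.45}, {"offset": [-2, 74, 4], "twist": -0.108, "grip": 0.6}, {"offset": [-3, 111, 6], "twist": -0.162, "grip": 0.7}, {"offset": [-4, 148, 8], "twist": -0.216, "grip": 0.7}, {"offset": [-5, 186, 10], "twist": -0.27, "grip": 0.7}])

```text
time: 24.77
tool_pos: [0.5792, 0.102, 0.3549]
tool_rot: [-0.0, -0.132, 0.991, -0.0]
contact_force: [-0.1, -0.5, 0.2]
gripper_width: 0.697
```

Emit:
play_rows(increments=[{"offset": [-14, 33, 12], "twist": -0.087, "grip": 0.7}, {"offset": [-28, 66, 24], "twist": -0.174, "grip": 0.7}, {"offset": [-42, 100, 36], "twist": -0.261, "grip": 0.7}, {"offset": [-57, 134, 48], "twist": -0.348, "grip": 0.7}, {"offset": [-71, 167, 60], "twist": -0.436, "grip": 0.7}])

```text
time: 25.18
tool_pos: [0.6048, 0.2821, 0.2944]
tool_rot: [-0.0, -0.344, 0.939, -0.0]
contact_force: [1.7, -0.0, -0.5]
gripper_width: 0.699
```

Emit:
play_rows(increments=[{"offset": [-22, 18, 15], "twist": -0.087, "grip": 0.7}, {"offset": [-43, 36, 30], "twist": -0.087, "grip": 0.7}, {"offset": [-43, 36, 30], "twist": -0.087, "grip": 0.7}, {"offset": [-43, 36, 30], "twist": -0.087, "grip": 0.7}, {"offset": [-43, 36, 30], "twist": -0.087, "grip": 0.7}])

```text
time: 25.6
tool_pos: [0.6149, 0.335, 0.2651]
tool_rot: [-0.0, -0.382, 0.924, -0.0]
contact_force: [1.1, 0.1, 0.4]
gripper_width: 0.699
```

Run:
```python
from h import *
print(manip.state()["joint_vel"].round(3))
im=manip.grab_frame("wrist");cv2.imwrite("pics/w13.png",im)
for q in ["ell_mid","notch_mid"]: print(q,find("tip_of",q,"wrist")[:2])
r=rect(im,.57,.69,.28,.42,.029,.00025)
for i in range(0,560,80): cv2.putText(r,f"{.42-i*.00025:.2f}",(i,475),0,.4,(255,255,255)); cv2.line(r,(i,0),(i,480),(255,255,255),1)
for i in range(0,480,80): cv2.putText(r,f"{.69-i*.00025:.2f}",(0,i+4),0,.4,(255,255,255)); cv2.line(r,(0,i),(560,i),(255,255,255),1)
cv2.imwrite("pics/r13.png",r)
seq((.622,.3465,.178,225))
```

```text
[-0.018 -0.027 -0.003  0.003 -0.004 -0.   ]
ell_mid [([0.6357, 0.3476, 0.017], 0.61)]
notch_mid []
t 25.8 pos [0.6154 0.3342 0.2665] a -135.1
(0.622, 0.3465, 0.178, 225) off [-13.0, 4.0, 89.0] tw -0.002 rows 2.1
```

View pics/r13.png

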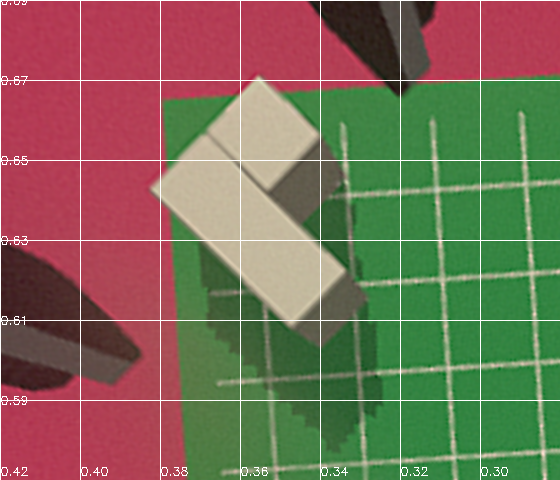

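Ell's bar runs from (178,160) to (318,298) in the crop, with its leg at the upper right. I'll grip the free half of the bar at (0.624,0.3495).

Emit:
play_rows(increments=[{"offset": [-10, 3, 15], "twist": -0.02, "grip": 0.6}, {"offset": [-17, 5, 45], "twist": -0.02, "grip": 0.6}, {"offset": [-17, 5, 75], "twist": -0.02, "grip": 0.6}, {"offset": [-17, 5, 87], "twist": -0.02, "grip": 0.6}, {"offset": [-17, 5, 87], "twist": -0.02, "grip": 0}])

```text
time: 26.17
tool_pos: [0.6231, 0.3497, 0.1762]
tool_rot: [-0.002, -0.391, 0.92, -0.0]
contact_force: [-0.3, 0.1, 0.6]
gripper_width: 0.475
```

Emit:
play_rows(increments=[{"offset": [0, 0, 0], "twist": 0, "grip": 0}, {"offset": [0, 0, 0], "twist": 0, "grip": 0}, {"offset": [0, 0, 0], "twist": 0, "grip": 0}, {"offset": [0, 0, -40], "twist": 0, "grip": 0}, {"offset": [0, 0, -80], "twist": 0, "grip": 0}])

```text
time: 26.58
tool_pos: [0.6221, 0.3501, 0.2556]
tool_rot: [-0.004, -0.391, 0.92, 0.0]
contact_force: [0.9, 0.3, 0.3]
gripper_width: 0.222
```

Run:
```python
from h import *
print(manip.state()["gripper_width"])
seq((.60,.17,.37,203),(.574,-.01,.37,183),(.574,-.064,.37,180),(.574,-.064,.295,180))
```

```text
0.2222304375625002
t 26.6 pos [0.6221 0.3501 0.2556] a -133.9
(0.6, 0.17, 0.37, 203) off [145.0, -109.0, -114.0] tw 0.403 rows 5.1
(0.574, -0.01, 0.37, 183) off [94.0, -156.0, 0.0] tw 0.349 rows 4.4
(0.574, -0.064, 0.37, 180) off [3.0, -54.0, 0.0] tw 0.052 rows 1.3
(0.574, -0.064, 0.295, 180) off [0.0, 0.0, 75.0] tw 0.0 rows 1.8
```

Emit:
play_rows(increments=[{"offset": [15, -10, -36], "twist": 0.08, "grip": 0}, {"offset": [40, -30, -66], "twist": 0.16, "grip": 0}, {"offset": [72, -54, -90], "twist": 0.24, "grip": 0}, {"offset": [104, -78, -105], "twist": 0.32, "grip": 0}, {"offset": [136, -102, -114], "twist": 0.403, "grip": 0}])

```text
time: 27.0
tool_pos: [0.6033, 0.1882, 0.3748]
tool_rot: [0.003, -0.198, 0.98, -0.0]
contact_force: [1.1, -1.4, -0.1]
gripper_width: 0.215
```

Emit:
play_rows(increments=[{"offset": [21, -34, -10], "twist": 0.07, "grip": 0}, {"offset": [42, -68, -10], "twist": 0.14, "grip": 0}, {"offset": [63, -102, -10], "twist": 0.21, "grip": 0}, {"offset": [84, -136, -10], "twist": 0.28, "grip": 0}, {"offset": [103, -166, -10], "twist": 0.349, "grip": 0}])

```text
time: 27.42
tool_pos: [0.5727, -0.006, 0.3817]
tool_rot: [0.001, -0.024, 1.0, -0.0]
contact_force: [0.7, 1.0, 0.4]
gripper_width: 0.225
```

Run:
```python
from h import *
seq((.574,-.064,.37,180),(.574,-.064,.295,180))
```

```text
t 27.4 pos [ 0.5727 -0.006   0.3817] a -177.2
(0.574, -0.064, 0.37, 180) off [2.0, -58.0, 12.0] tw 0.049 rows 1.4
(0.574, -0.064, 0.295, 180) off [0.0, 0.0, 75.0] tw 0.0 rows 1.8
```

Emit:
play_rows(increments=[{"offset": [1, -30, 0], "twist": 0.03, "grip": 0}, {"offset": [2, -58, 0], "twist": 0.05, "grip": 0}, {"offset": [2, -58, 25], "twist": 0.05, "grip": 0}, {"offset": [2, -58, 55], "twist": 0.05, "grip": 0}, {"offset": [2, -58, 85], "twist": 0.05, "grip": 0}])

```text
time: 27.83
tool_pos: [0.5749, -0.0629, 0.2968]
tool_rot: [0.002, -0.0, 1.0, -0.001]
contact_force: [1.0, -0.8, -0.1]
gripper_width: 0.218
```

Emit:
play_rows(increments=[{"offset": [0, 0, 0], "twist": 0, "grip": 0}, {"offset": [0, 0, 0], "twist": 0, "grip": 0.45}, {"offset": [0, 0, 0], "twist": 0, "grip": 0.45}, {"offset": [0, 0, -35], "twist": 0, "grip": 0.45}, {"offset": [0, 0, -75], "twist": 0, "grip": 0.45}])

```text
time: 28.25
tool_pos: [0.5741, -0.0616, 0.3706]
tool_rot: [-0.002, -0.001, 1.0, 0.0]
contact_force: [0.7, 0.5, -0.2]
gripper_width: 0.451
```

Run:
```python
from h import *
im=manip.grab_frame("wrist");cv2.imwrite("pics/w14.png",im)
for q in ["ell_mid","strip_mid","step_mid","notch_mid"]: print(q,find("tip_of",q,"wrist")[:2])
seq((.52,.06,.35,170),(.4635,.115,.25,158),(.4635,.115,.175,158))
```

```text
ell_mid [([0.6098, -0.046, 0.0968], 0.76)]
strip_mid [([0.583, -0.0881, 0.0858], 0.61)]
step_mid [([0.5799, -0.0485, 0.0752], 0.75), ([0.658, -0.1866, 0.1849], 0.58)]
notch_mid [([0.4686, 0.1121, 0.018], 0.7)]
t 28.5 pos [ 0.5752 -0.0618  0.3736] a -179.8
(0.52, 0.06, 0.35, 170) off [55.0, 122.0, 24.0] tw 0.178 rows 3.3
(0.4635, 0.115, 0.25, 158) off [65.0, 44.0, 100.0] tw 0.209 rows 3.1
(0.4635, 0.115, 0.175, 158) off [0.0, 0.0, 75.0] tw 0.0 rows 1.8
```

Emit:
play_rows(increments=[{"offset": [14, 30, 4], "twist": 0.04, "grip": 0.6}, {"offset": [28, 60, 9], "twist": 0.08, "grip": 0.75}, {"offset": [42, 91, 15], "twist": 0.13, "grip": 0.75}, {"offset": [55, 122, 24], "twist": 0.178, "grip": 0.75}, {"offset": [70, 134, 45], "twist": 0.178, "grip": 0.75}])

```text
time: 28.92
tool_pos: [0.5042, 0.0745, 0.3272]
tool_rot: [0.002, 0.087, 0.996, 0.001]
contact_force: [0.2, 1.4, 0.1]
gripper_width: 0.751
```

Emit:
play_rows(increments=[{"offset": [16, 10, 25], "twist": 0.1, "grip": 0.75}, {"offset": [32, 21, 50], "twist": 0.209, "grip": 0.75}, {"offset": [48, 29, 79], "twist": 0.209, "grip": 0.75}, {"offset": [48, 29, 79], "twist": 0.209, "grip": 0.75}, {"offset": [48, 29, 79], "twist": 0.209, "grip": 0.75}])

```text
time: 29.33
tool_pos: [0.4608, 0.1091, 0.2444]
tool_rot: [-0.002, 0.19, 0.982, -0.001]
contact_force: [-0.2, -0.7, 0.1]
gripper_width: 0.753
```

Run:
```python
from h import *
print(manip.state()["joint_vel"].round(3))
im=manip.grab_frame("wrist");cv2.imwrite("pics/w15.png",im)
for q in ["notch_mid","ply_mid"]: print(q,find("tip_of",q,"wrist")[:2])
r=rect(im,.41,.53,.05,.19,.026,.00025)
for i in range(0,560,80): cv2.putText(r,f"{.19-i*.00025:.2f}",(i,475),0,.4,(255,255,255)); cv2.line(r,(i,0),(i,480),(255,255,255),1)
for i in range(0,480,80): cv2.putText(r,f"{.53-i*.00025:.2f}",(0,i+4),0,.4,(255,255,255)); cv2.line(r,(0,i),(560,i),(255,255,255),1)
cv2.imwrite("pics/r15.png",r)
seq((.4635,.115,.175,158))
```

```text
[-0.023 -0.019 -0.088 -0.002 -0.006  0.   ]
notch_mid [([0.4622, 0.1151, 0.0169], 0.77)]
ply_mid [([0.551, 0.1129, 0.0164], 0.69)]
t 29.5 pos [0.4638 0.1084 0.2487] a 158.0
(0.4635, 0.115, 0.175, 158) off [3.0, 6.0, 74.0] tw -0.001 rows 1.8
```

View pics/r15.png

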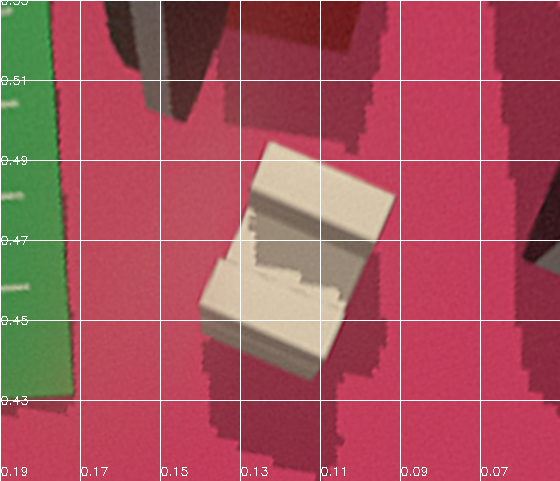

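Notch's centre is at crop (297,250), i.e. (0.467,0.116), with a 34 mm edge at 67°, as planned. The red block stays clear at the top.

Emit:
play_rows(increments=[{"offset": [0, 7, 20], "twist": 0, "grip": 0.75}, {"offset": [0, 7, 45], "twist": 0, "grip": 0.75}, {"offset": [0, 7, 73], "twist": 0, "grip": 0.75}, {"offset": [0, 7, 73], "twist": 0, "grip": 0}, {"offset": [0, 7, 73], "twist": 0, "grip": 0}])

```text
time: 29.9
tool_pos: [0.4654, 0.1148, 0.1737]
tool_rot: [-0.001, 0.191, 0.982, -0.0]
contact_force: [0.8, 0.1, -0.3]
gripper_width: 0.476
```

Emit:
play_rows(increments=[{"offset": [0, 0, 0], "twist": 0, "grip": 0}, {"offset": [0, 0, 0], "twist": 0, "grip": 0}, {"offset": [0, 0, -40], "twist": 0, "grip": 0}, {"offset": [0, 0, -80], "twist": 0, "grip": 0}, {"offset": [0, 0, -120], "twist": 0, "grip": 0}])

```text
time: 30.32
tool_pos: [0.4647, 0.1152, 0.2962]
tool_rot: [0.001, 0.191, 0.982, 0.0]
contact_force: [1.8, -0.1, 0.2]
gripper_width: 0.38
```

Run:
```python
from h import *
print(manip.state()["gripper_width"])
seq((.505,.05,.38,166),(.570,-.088,.38,180),(.570,-.088,.30,180))
```

```text
0.3799399728827879
t 30.3 pos [0.4647 0.1152 0.2962] a 158.0
(0.505, 0.05, 0.38, 166) off [-62.0, -45.0, -84.0] tw -0.14 rows 2.7
(0.57, -0.088, 0.38, 180) off [-96.0, -118.0, 0.0] tw -0.244 rows 3.7
(0.57, -0.088, 0.3, 180) off [0.0, 0.0, 80.0] tw 0.0 rows 1.9
```

Emit:
play_rows(increments=[{"offset": [-15, -10, -40], "twist": -0.04, "grip": 0}, {"offset": [-38, -28, -70], "twist": -0.09, "grip": 0}, {"offset": [-62, -45, -84], "twist": -0.14, "grip": 0}, {"offset": [-62, -45, -84], "twist": -0.14, "grip": 0}])

```text
time: 30.65
tool_pos: [0.5082, 0.0473, 0.386]
tool_rot: [0.008, 0.123, 0.992, -0.0]
contact_force: [-0.2, 0.5, 1.2]
gripper_width: 0.383
```

Emit:
play_rows(increments=[{"offset": [-25, -30, 0], "twist": -0.06, "grip": 0}, {"offset": [-50, -60, 0], "twist": -0.12, "grip": 0}, {"offset": [-75, -90, 0], "twist": -0.18, "grip": 0}, {"offset": [-95, -110, 0], "twist": -0.244, "grip": 0}, {"offset": [-95, -110, 0], "twist": -0.244, "grip": 0}])

```text
time: 31.07
tool_pos: [0.5723, -0.0831, 0.3787]
tool_rot: [0.001, 0.002, 1.0, -0.001]
contact_force: [0.3, -0.2, -0.4]
gripper_width: 0.384
```

Run:
```python
from h import *
seq((.572,-.081,.38,180),(.572,-.081,.28,180))
```

```text
t 31.1 pos [ 0.5723 -0.0831  0.3787] a 179.8
(0.572, -0.081, 0.38, 180) off [0.0, 2.0, -1.0] tw -0.003 rows 0.1
(0.572, -0.081, 0.28, 180) off [0.0, 0.0, 100.0] tw 0.0 rows 2.4
```

Emit:
play_rows(increments=[{"offset": [0, 2, 30], "twist": 0, "grip": 0}, {"offset": [0, 2, 65], "twist": 0, "grip": 0}, {"offset": [0, 2, 97], "twist": 0, "grip": 0}, {"offset": [0, 2, 97], "twist": 0, "grip": 0}, {"offset": [0, 2, 97], "twist": 0, "grip": 0.52}])

```text
time: 31.48
tool_pos: [0.5703, -0.0767, 0.2796]
tool_rot: [-0.001, 0.0, 1.0, 0.001]
contact_force: [0.5, -0.5, 0.7]
gripper_width: 0.503
```

Emit:
play_rows(increments=[{"offset": [0, 0, 0], "twist": 0, "grip": 0.52}, {"offset": [0, 0, 0], "twist": 0, "grip": 0.52}, {"offset": [0, 0, -30], "twist": 0, "grip": 0.52}, {"offset": [0, 0, -70], "twist": 0, "grip": 0.52}, {"offset": [0, 0, -110], "twist": 0, "grip": 0.52}])

```text
time: 31.9
tool_pos: [0.5705, -0.0771, 0.3926]
tool_rot: [-0.0, 0.0, 1.0, 0.0]
contact_force: [0.5, -0.4, 1.7]
gripper_width: 0.522
```

Emit:
play_rows(increments=[{"offset": [20, 0, -20], "twist": 0, "grip": 0.5}, {"offset": [40, 0, -20], "twist": 0, "grip": 0.5}, {"offset": [40, 0, -20], "twist": 0, "grip": 0.5}])

```text
time: 32.15
tool_pos: [0.5296, -0.0772, 0.4155]
tool_rot: [0.003, 0.0, 1.0, -0.001]
contact_force: [0.5, -0.5, -0.1]
gripper_width: 0.499
```

Run:
```python
from h import *
im=manip.grab_frame("wrist");cv2.imwrite("pics/w16.png",im)
for q in ["strip_mid","ell_mid","ply_mid","slab_mid","step_mid","notch_mid","caddy","caddy_tab","stop","rail_axis"]: print(q,find("tip_of",q,"wrist")[:2])
seq((.6335,-.0635,.45,90.3))
```

```text
strip_mid [([0.5722, -0.0841, 0.0712], 0.92), ([0.553, 0.2813, -0.0029], 0.17)]
ell_mid [([0.6033, -0.0411, 0.0802], 0.81), ([0.5481, 0.51, -0.004], 0.16)]
ply_mid [([0.3472, 0.2924, 0.0081], 0.75), ([0.5468, 0.1137, 0.0087], 0.67)]
slab_mid [([0.5705, -0.0876, 0.0355], 0.53)]
step_mid [([0.5712, -0.0464, 0.0608], 0.6)]
notch_mid [([0.5621, -0.0692, 0.0895], 0.75)]
caddy [([0.5795, -0.0638, 0.0112], 0.7)]
caddy_tab []
stop [([0.6557, -0.3135, 0.1713], 0.83)]
rail_axis []
t 32.7 pos [ 0.5312 -0.0774  0.4098] a 180.0
(0.6335, -0.0635, 0.45, 90.3) off [-102.0, 14.0, -40.0] tw 1.565 rows 12.5
```

View pics/w16.png

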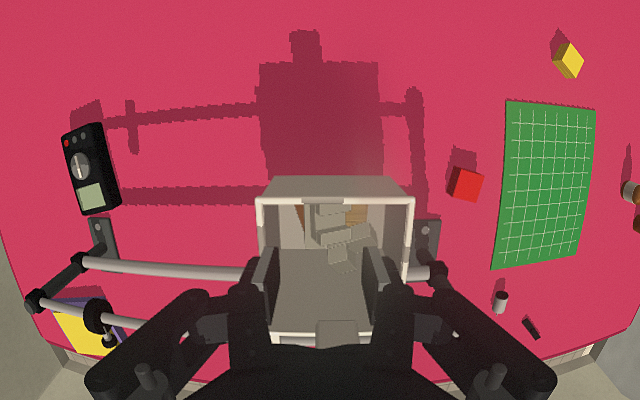

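All six offcuts are in the bin and the mat area holds only the red and yellow look-alikes. The stop is at (97,317). Next I'll grip the tab and slide.

Emit:
play_rows(increments=[{"offset": [0, 0, -30], "twist": 0.12, "grip": 0.6}, {"offset": [0, 0, -55], "twist": 0.24, "grip": 0.6}, {"offset": [0, 0, -60], "twist": 0.36, "grip": 0.6}, {"offset": [-20, 3, -60], "twist": 0.48, "grip": 0.6}, {"offset": [-40, 6, -60], "twist": 0.6, "grip": 0.6}])

```text
time: 33.12
tool_pos: [0.5713, -0.0714, 0.4719]
tool_rot: [0.001, 0.299, 0.954, 0.0]
contact_force: [-0.3, -0.5, -0.3]
gripper_width: 0.597
```

Emit:
play_rows(increments=[{"offset": [0, 0, 0], "twist": 0.12, "grip": 0.6}, {"offset": [0, 0, 0], "twist": 0.24, "grip": 0.6}, {"offset": [0, 0, 0], "twist": 0.36, "grip": 0.6}, {"offset": [0, 0, 0], "twist": 0.48, "grip": 0.6}, {"offset": [0, 0, 0], "twist": 0.6, "grip": 0.6}])

```text
time: 33.53
tool_pos: [0.5712, -0.0714, 0.47]
tool_rot: [-0.0, 0.567, 0.824, -0.0]
contact_force: [0.3, 0.1, 0.0]
gripper_width: 0.604
```

Emit:
play_rows(increments=[{"offset": [0, 0, 0], "twist": 0.12, "grip": 0.6}, {"offset": [0, 0, 0], "twist": 0.24, "grip": 0.6}, {"offset": [0, 0, 0], "twist": 0.36, "grip": 0.6}, {"offset": [0, 0, 0], "twist": 0.365, "grip": 0.6}, {"offset": [0, 0, 0], "twist": 0.365, "grip": 0.6}])

```text
time: 33.95
tool_pos: [0.5711, -0.0714, 0.4701]
tool_rot: [-0.0, 0.704, 0.71, -0.0]
contact_force: [0.1, 0.6, 0.4]
gripper_width: 0.601
```

Run:
```python
from h import *
im=manip.grab_frame("wrist");cv2.imwrite("pics/w17.png",im)
for q in ["caddy_tab","caddy_hook","caddy","stop"]: print(q,find("tip_of",q,"wrist")[:2])
hs=cv2.cvtColor(im,cv2.COLOR_BGR2HSV)
seq((.634,-.0635,.46,90.3),(.634,-.0635,.381,90.3))
```

```text
caddy_tab [([0.636, -0.0628, 0.2242], 0.76)]
caddy_hook [([0.6441, -0.0628, 0.1767], 0.66)]
caddy []
stop []
t 34.2 pos [ 0.571  -0.0714  0.4704] a 90.4
(0.634, -0.0635, 0.46, 90.3) off [7.0, 63.0, 10.0] tw 0.001 rows 1.5
(0.634, -0.0635, 0.381, 90.3) off [0.0, 0.0, 79.0] tw -0.0 rows 1.9
```

Emit:
play_rows(increments=[{"offset": [4, 32, 5], "twist": 0, "grip": 0.6}, {"offset": [8, 63, 10], "twist": 0, "grip": 0.6}, {"offset": [8, 63, 30], "twist": 0, "grip": 0.6}, {"offset": [8, 63, 60], "twist": 0, "grip": 0.6}, {"offset": [8, 63, 89], "twist": 0, "grip": 0.6}])

```text
time: 34.62
tool_pos: [0.6346, -0.063, 0.3812]
tool_rot: [0.001, 0.705, 0.709, 0.001]
contact_force: [0.9, -0.0, 0.1]
gripper_width: 0.601
```

Emit:
play_rows(increments=[{"offset": [0, 0, 0], "twist": 0, "grip": 0.3}, {"offset": [0, 0, 0], "twist": 0, "grip": 0.1}, {"offset": [0, 0, 0], "twist": 0, "grip": 0}, {"offset": [0, 0, 0], "twist": 0, "grip": 0}, {"offset": [0, 0, 0], "twist": 0, "grip": 0}])

```text
time: 35.03
tool_pos: [0.6339, -0.0632, 0.3837]
tool_rot: [0.001, 0.705, 0.709, 0.0]
contact_force: [-3.2, -0.6, 1.5]
gripper_width: 0.129
```

Emit:
play_rows(increments=[{"offset": [-10, 0, 0], "twist": 0, "grip": 0}, {"offset": [-25, 0, 0], "twist": 0, "grip": 0}, {"offset": [-45, 0, 0], "twist": 0, "grip": 0}, {"offset": [-65, 0, 0], "twist": 0, "grip": 0}, {"offset": [-80, 0, 0], "twist": 0, "grip": 0}])

```text
time: 35.45
tool_pos: [0.6343, -0.1437, 0.3837]
tool_rot: [0.0, 0.705, 0.709, 0.001]
contact_force: [-3.2, 4.9, 3.7]
gripper_width: 0.133
```

Emit:
play_rows(increments=[{"offset": [-20, 0, 0], "twist": 0, "grip": 0}, {"offset": [-40, 0, 0], "twist": 0, "grip": 0}, {"offset": [-60, 0, 0], "twist": 0, "grip": 0}, {"offset": [-75, 0, 0], "twist": 0, "grip": 0}, {"offset": [-75, 0, 0], "twist": 0, "grip": 0}])

```text
time: 35.87
tool_pos: [0.6345, -0.221, 0.3837]
tool_rot: [0.002, 0.706, 0.708, -0.001]
contact_force: [-4.4, -4.8, 4.6]
gripper_width: 0.131
```

Emit:
play_rows(increments=[{"offset": [-4, 0, 0], "twist": 0, "grip": 0}, {"offset": [-8, 0, 0], "twist": 0, "grip": 0}, {"offset": [-8, 0, 0], "twist": 0, "grip": 0}])

```text
time: 36.12
tool_pos: [0.6348, -0.2261, 0.3837]
tool_rot: [0.0, 0.705, 0.709, 0.0]
contact_force: [-4.2, 1.5, 5.1]
gripper_width: 0.13
```

Emit:
play_rows(increments=[{"offset": [-3, 0, 0], "twist": 0, "grip": 0}, {"offset": [-6, 0, 0], "twist": 0, "grip": 0}, {"offset": [-6, 0, 0], "twist": 0, "grip": 0}])

```text
time: 36.37
tool_pos: [0.6349, -0.2314, 0.3837]
tool_rot: [0.0, 0.705, 0.709, 0.0]
contact_force: [-5.1, 2.6, 6.2]
gripper_width: 0.129
```

Emit:
play_rows(increments=[{"offset": [-3, 0, 0], "twist": 0, "grip": 0}, {"offset": [-5, 0, 0], "twist": 0, "grip": 0}, {"offset": [-5, 0, 0], "twist": 0, "grip": 0}])

```text
time: 36.62
tool_pos: [0.6349, -0.2362, 0.3837]
tool_rot: [-0.0, 0.705, 0.709, 0.0]
contact_force: [-5.0, 4.5, 5.6]
gripper_width: 0.13
```

Emit:
play_rows(increments=[{"offset": [-2, 0, 0], "twist": 0, "grip": 0}, {"offset": [-3, 0, 0], "twist": 0, "grip": 0}, {"offset": [-3, 0, 0], "twist": 0, "grip": 0}])

```text
time: 36.87
tool_pos: [0.6349, -0.239, 0.3837]
tool_rot: [-0.0, 0.705, 0.709, 0.001]
contact_force: [-5.0, 4.6, 5.6]
gripper_width: 0.13
```

Emit:
play_rows(increments=[{"offset": [-1, -1, 0], "twist": 0, "grip": 0}, {"offset": [-2, -1, 0], "twist": 0, "grip": 0}, {"offset": [-2, -1, 0], "twist": 0, "grip": 0}])

```text
time: 37.12
tool_pos: [0.6342, -0.2406, 0.3837]
tool_rot: [-0.0, 0.705, 0.709, 0.001]
contact_force: [-4.8, 8.1, 5.4]
gripper_width: 0.13
```

Emit:
play_rows(increments=[{"offset": [-1, 0, 0], "twist": 0, "grip": 0}, {"offset": [-2, 0, 0], "twist": 0, "grip": 0}, {"offset": [-2, 0, 0], "twist": 0, "grip": 0}])

```text
time: 37.37
tool_pos: [0.6343, -0.2414, 0.3839]
tool_rot: [-0.002, 0.705, 0.71, 0.002]
contact_force: [-5.0, 11.1, 7.8]
gripper_width: 0.13
```

Run:
```python
from h import *
s=manip.state();print(s["tool_pos"],s["contact_force"],s["ft_torque"])
for c in("top","scene"):
    im=manip.grab_frame(c);cv2.imwrite(f"pics/{c}1.png",im)
    for q in ["caddy_hook","caddy_tab","caddy","stop"]: print(c,q,find("tip_of",q,c)[:2])
```

```text
[ 0.63433344 -0.24140003  0.38391858] [-4.97764077 11.14964951  7.8319762 ] [ 1.71943203  1.01252534 -0.29519059]
top caddy_hook [([0.644, -0.245, 0.1762], 0.88)]
top caddy_tab [([0.6341, -0.2386, 0.2284], 0.73)]
top caddy [([0.5849, -0.2405, 0.0233], 0.81)]
top stop [([0.6512, -0.3178, 0.1762], 0.61), ([0.6438, -0.2459, 0.1711], 0.41)]
scene caddy_hook [([0.6429, -0.2463, 0.1771], 0.72)]
scene caddy_tab [([0.6325, -0.2433, 0.2309], 0.67)]
scene caddy [([0.587, -0.2382, 0.0261], 0.9)]
scene stop [([0.6492, -0.3168, 0.1773], 0.61)]
```

Emit:
play_rows(increments=[{"offset": [0, 0, 0], "twist": 0, "grip": 0.2}, {"offset": [0, 0, 0], "twist": 0, "grip": 0.35}, {"offset": [0, 0, 0], "twist": 0, "grip": 0.5}, {"offset": [0, 0, 0], "twist": 0, "grip": 0.6}, {"offset": [0, 0, 0], "twist": 0, "grip": 0.6}])

```text
time: 38.28
tool_pos: [0.634, -0.2442, 0.3813]
tool_rot: [0.0, 0.705, 0.709, 0.0]
contact_force: [0.4, -0.0, -0.5]
gripper_width: 0.597
```

Emit:
play_rows(increments=[{"offset": [0, 0, -20], "twist": 0, "grip": 0.6}, {"offset": [0, 0, -50], "twist": 0, "grip": 0.6}, {"offset": [0, 0, -80], "twist": 0, "grip": 0.6}, {"offset": [0, 0, -110], "twist": 0, "grip": 0.6}, {"offset": [20, -20, -130], "twist": 0, "grip": 0.6}])

```text
time: 38.7
tool_pos: [0.6149, -0.2264, 0.5136]
tool_rot: [0.002, 0.706, 0.708, 0.0]
contact_force: [-0.1, 0.6, 0.8]
gripper_width: 0.596
```

Emit:
play_rows(increments=[{"offset": [40, -30, 0], "twist": 0, "grip": 0.6}, {"offset": [75, -50, 0], "twist": 0, "grip": 0.6}, {"offset": [110, -70, 0], "twist": 0, "grip": 0.6}, {"offset": [130, -90, 0], "twist": 0, "grip": 0.6}, {"offset": [130, -90, 0], "twist": 0, "grip": 0.6}])

```text
time: 39.12
tool_pos: [0.5204, -0.0912, 0.5117]
tool_rot: [-0.0, 0.704, 0.71, 0.001]
contact_force: [0.1, -0.4, 0.3]
gripper_width: 0.602
```

Run:
```python
from h import *
print(manip.state()["tool_pos"])
for c in("top","scene","wrist"):
    im=manip.grab_frame(c);cv2.imwrite(f"pics/{c}2.png",im)
    for q in ["caddy_hook","caddy_tab","caddy","stop","notch_mid","strip_mid","ell_mid","step_mid"]: print(c,q,find("tip_of",q,c)[:2])
```

```text
[ 0.52042813 -0.09118896  0.51173472]
top caddy_hook [([0.6446, -0.2462, 0.176], 0.74), ([0.5858, -0.2398, 0.0236], 0.2)]
top caddy_tab [([0.6318, -0.245, 0.2269], 0.94)]
top caddy [([0.5873, -0.2413, 0.0223], 0.64), ([0.6537, -0.3182, 0.1763], 0.3)]
top stop [([0.519, -0.4263, -0.001], 0.71), ([0.5706, -0.2683, 0.0356], 0.64)]
top notch_mid [([0.5634, -0.2433, 0.0951], 0.56)]
top strip_mid [([0.5695, -0.2604, 0.0727], 0.55)]
top ell_mid []
top step_mid [([0.6439, -0.2422, 0.172], 0.45)]
scene caddy_hook [([0.6429, -0.245, 0.1791], 0.82)]
scene caddy_tab [([0.6336, -0.2412, 0.23], 0.78)]
scene caddy [([0.5836, -0.237, 0.0268], 0.91)]
scene stop [([0.65, -0.3185, 0.1786], 0.71), ([0.7729, 0.0243, 0.0046], 0.71)]
scene notch_mid [([0.5656, -0.245, 0.0963], 0.55)]
scene strip_mid []
scene ell_mid []
scene step_mid [([0.6343, -0.2417, 0.2319], 0.29)]
wrist caddy_hook []
wrist caddy_tab []
wrist caddy [([0.5817, -0.2409, 0.0186], 0.83), ([0.6478, -0.1824, -0.0009], 0.3)]
wrist stop [([0.655, -0.3185, 0.1801], 0.42), ([0.5207, -0.4193, 0.0034], 0.4)]
wrist notch_mid [([0.5653, -0.2481, 0.0967], 0.68)]
wrist strip_mid [([0.5712, -0.2627, 0.0732], 0.48)]
wrist ell_mid [([0.6035, -0.2192, 0.0843], 0.85)]
wrist step_mid [([0.5743, -0.2232, 0.0672], 0.55), ([0.5706, -0.2635, 0.0434], 0.24)]
```

The reading is consistent with contact: caddy y≈-0.241 against a predicted -0.2405. I'll check with a light push on the tab's +y edge using shut fingers.

Run:
```python
from h import *
seq((.634,-.185,.50,90.3),(.634,-.185,.388,90.3))
```

```text
t 40.5 pos [ 0.5231 -0.0946  0.5114] a 90.3
(0.634, -0.185, 0.5, 90.3) off [-91.0, 110.0, 11.0] tw 0.0 rows 3.4
(0.634, -0.185, 0.388, 90.3) off [0.0, 0.0, 112.0] tw -0.0 rows 2.7
```

Emit:
play_rows(increments=[{"offset": [-25, 30, 0], "twist": 0, "grip": 0}, {"offset": [-50, 60, 5], "twist": 0, "grip": 0}, {"offset": [-75, 90, 8], "twist": 0, "grip": 0}, {"offset": [-91, 110, 11], "twist": 0, "grip": 0}, {"offset": [-91, 110, 11], "twist": 0, "grip": 0}])

```text
time: 40.88
tool_pos: [0.6359, -0.188, 0.4971]
tool_rot: [-0.001, 0.706, 0.708, -0.001]
contact_force: [-1.0, 0.0, -0.8]
gripper_width: 0.001
```

Emit:
play_rows(increments=[{"offset": [0, 0, 30], "twist": 0, "grip": 0}, {"offset": [0, 0, 65], "twist": 0, "grip": 0}, {"offset": [0, 0, 100], "twist": 0, "grip": 0}, {"offset": [0, 0, 112], "twist": 0, "grip": 0}, {"offset": [0, 0, 112], "twist": 0, "grip": 0}])

```text
time: 41.3
tool_pos: [0.6325, -0.1844, 0.3832]
tool_rot: [-0.004, 0.705, 0.709, -0.002]
contact_force: [-0.9, 1.1, 0.7]
gripper_width: -0.001
```

Emit:
play_rows(increments=[{"offset": [-6, 0, 0], "twist": 0, "grip": 0}, {"offset": [-12, 0, 0], "twist": 0, "grip": 0}, {"offset": [-18, 0, 0], "twist": 0, "grip": 0}, {"offset": [-21, 0, 0], "twist": 0, "grip": 0}, {"offset": [-21, 0, 0], "twist": 0, "grip": 0}])

```text
time: 41.72
tool_pos: [0.6339, -0.2072, 0.3904]
tool_rot: [0.002, 0.706, 0.709, 0.0]
contact_force: [-1.0, -0.1, 0.8]
gripper_width: 0.002
```

Emit:
play_rows(increments=[{"offset": [-2, 0, 0], "twist": 0, "grip": 0}, {"offset": [-4, 0, 0], "twist": 0, "grip": 0}, {"offset": [-4, 0, 0], "twist": 0, "grip": 0}])

```text
time: 41.97
tool_pos: [0.6337, -0.2103, 0.3885]
tool_rot: [0.0, 0.705, 0.709, -0.0]
contact_force: [-0.3, 0.0, -0.1]
gripper_width: 0.0
```

Emit:
play_rows(increments=[{"offset": [-1, 0, 0], "twist": 0, "grip": 0}, {"offset": [-2, 0, 0], "twist": 0, "grip": 0}, {"offset": [-2, 0, 0], "twist": 0, "grip": 0}])

```text
time: 42.22
tool_pos: [0.6337, -0.2118, 0.3883]
tool_rot: [-0.0, 0.705, 0.709, 0.0]
contact_force: [-1.2, 1.7, -0.1]
gripper_width: -0.008
```

Emit:
play_rows(increments=[{"offset": [-1, 0, 0], "twist": 0, "grip": 0}, {"offset": [-2, 0, 0], "twist": 0, "grip": 0}, {"offset": [-2, 0, 0], "twist": 0, "grip": 0}])

```text
time: 42.47
tool_pos: [0.6338, -0.2128, 0.3884]
tool_rot: [-0.002, 0.705, 0.709, 0.001]
contact_force: [-1.8, 6.4, 2.1]
gripper_width: -0.001
```

Emit:
play_rows(increments=[{"offset": [-1, 0, 0], "twist": 0, "grip": 0}, {"offset": [-1, 0, 0], "twist": 0, "grip": 0}, {"offset": [-1, 0, 0], "twist": 0, "grip": 0}])

```text
time: 42.72
tool_pos: [0.6339, -0.2132, 0.3887]
tool_rot: [-0.002, 0.705, 0.709, 0.002]
contact_force: [-2.2, 8.8, 3.0]
gripper_width: 0.001
```

Force climbs from 1.7 to 8.8 N over about 1.4 mm, well above the 1–2 N it slides at, so the caddy is seated on the stop. I'll retreat.

Emit:
play_rows(increments=[{"offset": [2, 0, 0], "twist": 0, "grip": 0}, {"offset": [6, 0, 0], "twist": 0, "grip": 0}, {"offset": [20, 0, -5], "twist": 0, "grip": 0}, {"offset": [25, 0, -40], "twist": 0, "grip": 0}, {"offset": [25, 0, -80], "twist": 0, "grip": 0}])

```text
time: 43.13
tool_pos: [0.6332, -0.1882, 0.4648]
tool_rot: [-0.004, 0.705, 0.709, -0.002]
contact_force: [0.2, 0.4, 1.2]
gripper_width: -0.003
```

Emit:
play_rows(increments=[{"offset": [20, -20, -30], "twist": 0, "grip": 0}, {"offset": [50, -45, -40], "twist": 0, "grip": 0}, {"offset": [80, -70, -40], "twist": 0, "grip": 0}, {"offset": [110, -90, -40], "twist": 0, "grip": 0}, {"offset": [110, -90, -40], "twist": 0, "grip": 0}])

```text
time: 43.55
tool_pos: [0.5402, -0.0763, 0.5098]
tool_rot: [0.0, 0.704, 0.71, 0.001]
contact_force: [0.3, 0.6, -0.3]
gripper_width: -0.0
```

Run:
```python
from h import *
s=manip.state(); print(s["tool_pos"],s["contact_force"])
manip.grab_frame("wrist")
for q in ["caddy","notch_mid","strip_mid","ell_mid","step_mid","slab_mid"]: print(q,find("tip_of",q,"wrist")[:2])
manip.grab_frame("scene"); manip.grab_frame("top")
for c in("scene","top"):
  for q in ["caddy_hook","caddy","meter","tape","motor","bottle"]: print(c,q,find("tip_of",q,c)[:1])
```

```text
[ 0.54024022 -0.07625493  0.50983037] [ 0.2912573   0.57095306 -0.32312446]
caddy [([0.5823, -0.2426, 0.017], 0.63)]
notch_mid []
strip_mid []
ell_mid [([0.6037, -0.2231, 0.0829], 0.66)]
step_mid [([0.5739, -0.2292, 0.0623], 0.58), ([0.5224, -0.4237, 0.0036], 0.46)]
slab_mid [([0.5719, -0.2297, 0.0667], 0.17)]
scene caddy_hook [([0.6428, -0.2458, 0.1775], 0.6)]
scene caddy [([0.5824, -0.2406, 0.0262], 0.81)]
scene meter [([0.6476, -0.3195, 0.1785], 0.73)]
scene tape [([0.7738, 0.0249, 0.004], 0.83)]
scene motor [([0.7486, 0.226, 0.0036], 0.44)]
scene bottle [([0.5472, 0.5116, 0.0002], 0.75)]
top caddy_hook [([0.6428, -0.2461, 0.1747], 0.58)]
top caddy [([0.586, -0.2459, 0.0222], 0.86)]
top meter [([0.52, -0.4262, -0.0007], 0.69)]
top tape [([0.7772, 0.0176, 0.0004], 0.58)]
top motor [([0.7527, 0.2248, -0.0011], 0.59)]
top bottle [([0.5476, 0.51, 0.0019], 0.49)]
```

Everything is in place, so I'll hand in.

```bash
python3 -c "
from plant import manip
print(manip.job_done())"
```

```text
the job is handed in; nothing more can be done
None
```

The job is done and handed in at about 45 s of robot time. The caddy hung by both hooks on the mat half of the rail. The six offcuts that were there (ply, slab, step, strip, ell, notch; no dowel) went into it. I then slid it along the rail, still hooked, to the black stop collar and let go.

**Last checks:**
- **Against the stop:** a light push on the tab met a hard stop, with the force rising to 8.8 N over about 1 mm. It should slide at 1–2 N. The caddy's middle reads y ≈ -0.241 to -0.246, and -0.2405 was expected.
- **Hooks:** the hook point reads on the rail at z ≈ 0.175–0.178.
- **Offcuts:** all six were seen inside, in pictures or by the networks, before the slide. Strip, notch, ell and step were found again inside afterwards. Ply and slab were under the others and not clearly visible by then. The very last look found only ell and step; notch and strip were not reported.
- **Other things:** bottle, tape and motor read where they began. I did not touch the meter or the red and yellow blocks. The meter reads unmoved in the top view, but the scene-camera network placed it at the stop collar, which I take as a false detection.

I had used up the picture views by the end, so the last checks rest on network readings and force, not on a viewed picture.

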